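Batch weighing of sample tins on a shielded balance

TASK

Weigh the sample tins on the mat together as one batch: slide the balance's draught shield fully shut and zero the empty balance with the orange key, slide the shield fully open, set every tin upright and gently on the pan, slide the shield fully shut again and press the green print key. Then open the shield fully, move every tin upright into the grey tray, and leave the balance empty with its shield fully shut. Press each key all the way down and let it come back up, and leave the flask and the sieve where they stand.

Things in the scene. Friction and masses are not known exactly. Their poses are not given: they have to be found in the camera images.
- balance: precision balance fixed on the bench, white housing 355 mm long (x) by 232 mm wide (y), its flat top 60 mm above the bench. Origin on the bench under the pan centre; x points from the key panel to the back, z up. Housing spans x -205 to +150 mm. The keys are at the front (-x, towards the robot).
- pan_centre (a point): centre of the top face of the steel weighing pan, 70 mm above the bench; axes as the balance's. The point is fixed; the pan is 182 mm square and sinks a little under load (see pan)
- shield_slide (a joint): clear top pane of the draught shield (202 mm square, top 121 mm above the bench), sliding along the balance's x. In m: 0 fully shut at the front stop, 0.18 fully open at the back stop, growing towards the back (+x). About 2 N of friction; stays where left; starts partly open. Fully open, its front edge is at x = +79 mm of the balance and it stands out behind to +281 mm
- shield_grip (a point): centre of the blue upright grip on the front edge of the sliding pane: 14 mm thick along the balance's x, 50 mm long in y, 26 mm tall (from 121 to 147 mm above the bench). It moves with the pane; at x = -85 mm of the balance when shut, +95 mm when fully open. Axes as the balance's
- key_zero (a joint): travel of the orange zero key in m: 0 up, 0.004 fully down; a spring brings it back; starts to move at about 1.5 N, fully down at 5 N
- key_zero_top (a point): centre of the top of the orange zero key (24 by 32 mm, its top 68.5 mm above the bench and 8.5 mm above the housing when up); at x = -158, y = +45 mm of the balance
- key_print (a joint): travel of the green print key in m: 0 up, 0.004 fully down; same spring as the zero key
- key_print_top (a point): centre of the top of the green print key, same size as the zero key; at x = -158, y = -45 mm of the balance
- tray_in (a point): centre of the inner floor of the grey plastic tray, 5 mm above the bench. The tray is fixed, 240 mm (x) by 170 mm (y) outside, 40 mm high, walls 5 mm; axes as the tray's. It stands left or right of the balance, the mat with the tins on the other side
- flask: conical glass flask with blue contents, 80 mm across the foot, 126 mm tall, behind and left of the balance; origin at the centre of its underside; to be left alone
- sieve: round steel test sieve, 104 mm across, 45 mm high, behind and right of the balance; origin at the centre of its underside; to be left alone
- pan (a joint): how far the pan is pressed down, in m, on its springs: 0 empty, about 1 mm under three tins, 0.008 on its overload stop (about 20 N; never push or drop anything so hard that it gets there). Clear fixed 4 mm walls of the draught shield stand round it: inside faces at x = -97 and +97 mm, y = -98 and +98 mm of the balance; with their aluminium channels they reach 122 mm above the bench
- tin1: closed aluminium sample tin with a blue lid, 40 mm in diameter, 28 mm tall, 55 to 115 g; origin at the centre of its underside, z up. Two or three of the four tins tin1 to tin4 are there
- tin2: closed aluminium sample tin with a blue lid, 40 mm in diameter, 28 mm tall, 55 to 115 g; origin at the centre of its underside, z up. Two or three of the four tins tin1 to tin4 are there
- tin3: closed aluminium sample tin with a blue lid, 40 mm in diameter, 28 mm tall, 55 to 115 g; origin at the centre of its underside, z up. Two or three of the four tins tin1 to tin4 are there
- tin4: closed aluminium sample tin with a blue lid, 40 mm in diameter, 28 mm tall, 55 to 115 g; origin at the centre of its underside, z up. Two or three of the four tins tin1 to tin4 are there
There are look-alikes about, which are no part of the job. Leave any brown or pink look-alike of the tin1 alone.

How it is judged:
By the outcome, as a careful person would: the job done as asked, in the order asked, and still so for the second after the job is handed in, with the robot touching nothing.
Of tin1, tin2, tin3, tin4 only 2 to 3 are there at a start; the rules pass over those that are not, and their reading is None.
At some moment in a run one of tin1, tin2, tin3, tin4 may be knocked a few centimetres aside while the robot is not near it.
It also fails if it takes over 210 s, if anything falls off the work surface, if the arm or the gripper's body presses on something with over 40 N, if the wrist force passes 120 N, or if a joint passes its speed limit or range.

ROBOT

A 6-joint arm with a two-finger parallel gripper is mounted at the origin on the work surface. World frame = base frame: x ahead of the robot, y to its left, z up, the work surface at z = 0. Lengths are in m, angles in degrees, forces in N, time in s.
With the tool pointing down it reaches from about 0.25 to 0.725 m from the base axis. Payload 9.7 kg.
Tool frame: the origin (TCP) lies between the finger pads; the fingertips stand bot.tcp_to_tips ahead of it and the grasp point (between the pads) lies 2 mm behind it (bot.tcp_to_tips is the distance from the TCP to the fingertips, in m); z points along the fingers, y is the line along which they close (so a half turn about z gives the same grasp; the last joint's range is limited). The gripper opens to 85 mm and grips with 20 to 120 N. Pads are 22 mm wide; open, the fingers measure 114 mm over their backs; the gripper's body (76 mm by 85 mm) begins 54 mm behind the grasp point. The pads swing forward as they close: fully open they stand 13 mm farther back than shut.
Start: joints at [65.718, 4.979, 10.078, 95.1, 0, 90], TCP at [0.226, 0.501, 0.248] pointing down, gripper open.
Joint ranges: [-179.16, 179.16], [-48.56, 103.87], [-65.8, 70.77], [-126.05, 130.52], [-82.76, 87.17], [-180, 180]. Speed limits (degrees/s): [127.2, 127.2, 147.25, 180, 180, 180].

INTERFACE

Orientations are given as [roll, pitch, yaw] about the fixed x, y, z axes, in that order (R = Rz(yaw) Ry(pitch) Rx(roll)).
In Python, from workcell import sensors, camera, camera_params, bot gives the robot as it stands.
- The arm moves only by the tool apply_moves, never from a script. Its argument "motion" is a list of rows, each an object with "jaw": the opening, from -1 (shut) to 1 (fully open); "xyz": the shift along the tool's x, y, z in mm, a list of three; "twist": the turn about the tool's z in rad. A call has 1 to 5 rows; each row is the pose to reach, as a shift and turn from the pose commanded when the call began, along the tool's axes at that moment; what a row does not reach only later rows make up. A row lasts 1/8 s, in which the tool goes at most 62.5 mm and 10.7 degrees, less where a joint would pass 70% of its speed; a pose out of reach is approached as far as the arm can. A call with a gripper value outside its range is refused whole. The fingers move at their own pace and stop on an object; "grip_force" is the grip in N (left out, the last holds). Time passes only in rows, so rows that repeat a pose let the fingers close. It gives the time, the measured TCP pose, the force, the opening and the grip force at its end, in the units of the state.
- sensors.get_obs(): the state, without advancing time (a new reading comes with each control period).
- camera(name): name is "scene" or "top" or "wrist"; returns (picture, depth): 420x560x3 uint8, red, green, blue; 420x560 float32, m along the optical axis (not along the pixel's ray), 0 where there is no reading.
- camera_params(name): a dict with "mtx" (3x3 intrinsics, pixels), "rvec" (rotation vector, rad) and "tvec" (3), from world to camera coordinates, as OpenCV has them. Camera axes: x right, y down, z forward; pixel columns grow to the right and rows downward; lengths in m; the calibration is good to about 2 mm. A picture is of the moment at which its call begins: read the wrist's pose just before it. camera_params takes no time and is no camera call; for the wrist camera it gives the pose at the moment of the call.
- bot.job_done(): hands the job in; it is judged then, once.
The state is a dict: "time": time; "q": joint angles; "qd": joint speeds; "joint_efforts": joint torques, N m; "ee_pos": TCP position; "tcp_rot": TCP orientation; "wrist_force": force on the tool from outside, world axes, zero at the start; "torque": the same for the moment, N m; "opening": finger opening in m; "grasp_force": force on a finger pad.
Only numpy, scipy, OpenCV 4.12 (cv2) and the standard library are available. Lean on these libraries where they do the work, as an engineer would, in place of code of your own. Each camera call takes 0.05 s, during which the arm holds its last target. There are 200 camera calls.

## Working session

There is one attempt and no reset: what is moved stays moved. The work goes in short steps, Python scripts to look and compute and a tool call to move; the robot and the scene stay as the last step left them, time stands still between calls to the robot, and variables do not carry over. Pictures are saved under pics/ and viewed, at most 14 in all, crops included, and the job is handed in when it is done.

Besides the shell and the picture viewer there is one more tool, called after "Emit:" by a JSON object that holds its "name" and its "arguments", one argument or row to a line. apply_moves: Moves the arm, as the interface text tells. Its arguments: {"type":"object","properties":{"motion":{"type":"array","items":{"type":"object","properties":{"jaw":{"type":"number"},"xyz":{"type":"array","items":{"type":"number"}},"twist":{"type":"number"}}}},"grip_force":{"type":"number"}},"required":["motion"]}

```bash
ls; mkdir -p pics
python3 - <<'E'
from workcell import sensors,camera,camera_params,bot
import cv2,numpy as np
o=sensors.get_obs();print(o,bot.tcp_to_tips)
ims=[]
for n in("scene","top"):
    p,d=camera(n);np.savez(f"pics/{n}0.npz",p=p,d=d);cv2.imwrite(f"pics/{n}0.png",p[...,::-1]);c=camera_params(n);print(n,c)
E
```

```text
pics
{'time': 0.0, 'q': array([6.57176327e+01, 5.01023126e+00, 1.00359823e+01, 9.50989834e+01,
       1.64975984e-03, 9.00006719e+01]), 'qd': array([ 0.00226623,  0.11853842,  0.03335317, -0.06617471,  0.02273132,
       -0.05491132]), 'joint_efforts': array([ 2.48256540e-03, -5.20385563e+01,  4.64808798e+01,  1.60274404e-02,
        1.62585047e-04,  3.78372150e-06]), 'ee_pos': array([0.22609133, 0.5011667 , 0.24760507]), 'tcp_rot': array([-1.79926768e+02, -1.64889966e-03,  1.55716959e+02]), 'wrist_force': array([-0.35782833, -0.38447092, -0.40161378]), 'torque': array([-0.02344405, -0.04400171, -0.00490516]), 'grasp_force': 0.0, 'opening': 0.08551925679539847} 0.017
scene {'mtx': array([[506.80842911,   0.        , 285.90061308],
       [  0.        , 506.80842911, 211.15629497],
       [  0.        ,   0.        ,   1.        ]]), 'rvec': array([ 2.2458017 ,  0.79796729, -0.34328294]), 'tvec': array([-0.44447472, -0.20577791,  1.68408185])}
top {'mtx': array([[477.90123245,   0.        , 286.09169443],
       [  0.        , 477.90123245, 212.99330886],
       [  0.        ,   0.        ,   1.        ]]), 'rvec': array([ 2.09915002, -2.14128131,  0.18166539]), 'tvec': array([-0.03236489,  0.57803669,  1.47031763])}
```

View pics/scene0.png

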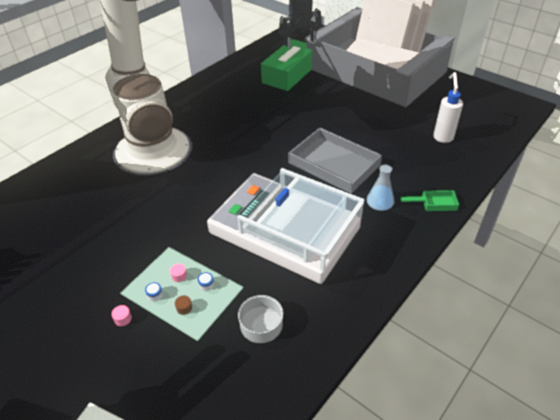

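View pics/top0.png

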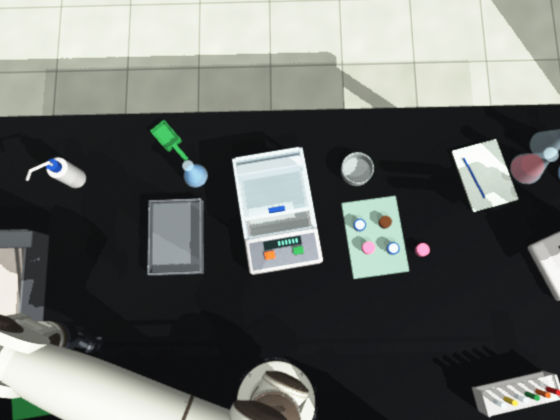

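The scene shows two blue-lid tins on the mat (scene ~(153,290), (205,280); top ~(360,225), (393,248)), plus brown and pink decoys. The tray is left of the balance, the shield is half open with its grip at top ~(276,209), and the keys are at top ~(269,255) and (298,250).

```bash
cat > h.py <<'E'
import numpy as np,cv2
from workcell import sensors,camera,camera_params,bot
def ray(c,uv):
    R=cv2.Rodrigues(c["rvec"])[0];t=np.ravel(c["tvec"])
    d=R.T@np.linalg.solve(c["mtx"],[uv[0],uv[1],1.]);return -R.T@t,d
def plane(c,uv,z):
    o,d=ray(c,uv);return o+d*(z-o[2])/d[2]
def tri(r1,r2):
    (a,d),(b,e)=r1,r2
    s=np.linalg.lstsq(np.c_[d,-e],b-a,rcond=None)[0];p,q=a+d*s[0],b+e*s[1]
    return (p+q)/2,np.linalg.norm(p-q)
def blobs(img,lo,hi,amin=15):
    m=cv2.inRange(cv2.cvtColor(img,cv2.COLOR_RGB2HSV),lo,hi)
    n,_,s,c=cv2.connectedComponentsWithStats(m)
    return [(c[i].round(1),s[i,4],s[i,:4]) for i in range(1,n) if s[i,4]>=amin]
def rel(xyz,yaw=None,frm=None):
    """tool-axis shift (mm) and twist (rad) from the pose frm=(xyz,yaw) or the measured one"""
    o=sensors.get_obs()
    p,y=frm if frm else (o["ee_pos"],o["tcp_rot"][2])
    a=np.radians(y);d=(np.array(xyz)-p)*1000
    tw=0 if yaw is None else -np.radians((yaw-y+180)%360-180)
    return np.round([np.cos(a)*d[0]+np.sin(a)*d[1],np.sin(a)*d[0]-np.cos(a)*d[1],-d[2]],1),round(tw,3)
E
python3 - <<'E'
from h import *
for n in("scene","top"):
    p=np.load(f"pics/{n}0.npz")["p"]
    for k,lo,hi in(("blue",(105,120,60),(125,255,255)),("orange",(5,180,150),(18,255,255)),("green",(50,150,80),(75,255,255)),("mat",(60,20,120),(85,90,255)),("white",(0,0,170),(180,40,255))):
        for b in blobs(p,lo,hi,12 if k!="white" else 60):
            if 100<b[0][0]<430 and 140<b[0][1]<350: print(n,k,b[0],b[1],b[2])
E
```

```text
scene blue [281.8 196.2] 117 [276 188  13  18]
scene blue [205.6 282.5] 39 [198 277  15   9]
scene blue [153.9 292.7] 39 [146 287  15   9]
scene orange [253.  189.6] 41 [249 186   9   8]
scene green [234.5 208.7] 42 [230 205  10   8]
scene mat [250.7 207.9] 69 [243 200  16  16]
scene mat [233.1 207.9] 33 [228 203  14  12]
scene mat [182.7 293.5] 4800 [120 247 123  94]
scene white [150.  154.7] 1423 [115 130  73  41]
scene white [385.1 168.8] 66 [380 165  11   8]
scene white [290.4 223.1] 9478 [207 168 157 115]
scene white [181. 294.] 4118 [121 248 121  92]
scene white [204.7 277.9] 85 [199 274  12   9]
scene white [152.4 288. ] 87 [147 284  12   9]
scene white [272.  314.6] 464 [257 296  26  37]
scene white [245.6 330.1] 88 [239 320  17  18]
top blue [276.3 208.9] 76 [269 206  16   7]
top blue [356.1 225.1] 19 [354 219   7  12]
top blue [389.5 248.4] 25 [387 242   9  12]
top orange [268.9 254.6] 51 [265 252   9   7]
top green [297.8 249.9] 52 [294 247   9   7]
top mat [374.4 237.4] 3666 [342 196  67  83]
top mat [298.1 253.9] 13 [293 252  12   4]
top white [275.8 206.5] 7084 [232 147  91 127]
top white [349.7 163.9] 268 [342 153  21  27]
top white [375.6 238.8] 2909 [343 197  65  81]
top white [393.2 247.8] 63 [389 244   9   9]
```

Run:
```python
import numpy as np,cv2
a=np.load("pics/top0.npz")["p"][140:290,140:420];b=np.load("pics/scene0.npz")["p"][120:350,100:400]
cv2.imwrite("pics/topc.png",cv2.resize(a,None,fx=2.8,fy=2.8,interpolation=2)[...,::-1])
cv2.imwrite("pics/scc.png",cv2.resize(b,None,fx=2.6,fy=2.6,interpolation=2)[...,::-1])
```

```text
(no output)
```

View pics/topc.png

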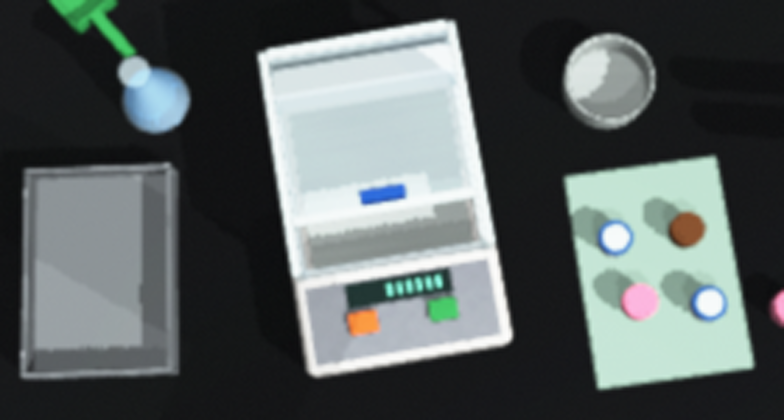

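The crop shows the lids at crop (615,237) and (708,303), the tray's outer rim from (25,168) to (178,377), and the grip at (383,194).

Run:
```python
from h import *
S,T=camera_params("scene"),camera_params("top")
g=lambda n,s,t:print(n,*[np.round(v,4) for v in tri(ray(S,s),ray(T,t))])
zo=tri(ray(S,(253,189.6)),ray(T,(268.9,254.6)))[0];
g("zero",(253,189.6),(268.9,254.6));g("print",(234.5,208.7),(297.8,249.9));g("grip",(281.8,196.2),(276.3,208.9))
for s in((204.7,277.9),(152.4,288.0)):
  for t in((359.6,224.6),(393,248)): g("tin",s,t)
for n,t,z in(("zero",(268.9,254.6),.0685),("print",(297.8,249.9),.0685),("grip",(276.3,208.9),.14),("tinA",(359.6,224.6),.028),("tinB",(393,248),.028)): print(n,plane(T,t,z).round(4))
for n,t,z in(("tinA",(204.7,277.9),.028),("tinB",(152.4,288),.028),("zero",(253,189.6),.0685),("print",(234.5,208.7),.0685),("grip",(281.8,196.2),.135)): print("scene",n,plane(S,t,z).round(4))
for c in((25,168),(177,165),(178,376),(22,378)): print("tray",plane(T,np.array(c)/2.8+140,.04).round(4))
# sc: fit balance
a=plane(T,(268.9,254.6),.0685)[:2];b=plane(T,(297.8,249.9),.0685)[:2]
y=a-b;ang=np.degrees(np.arctan2(-y[0],y[1]));print("yaw",ang,np.linalg.norm(y))
# housing top corners (crop 313,374 / 510,340 / 455,20 / 262,50)
for c in((313,374),(510,341)): print("hc",plane(T,np.array(c)/2.8+140,.06).round(4))
for c in((455,21),(262,51)): print("wc",plane(T,np.array(c)/2.8+140,.122).round(4))
```

```text
zero [0.4445 0.012  0.065 ] 0.0002
print [ 0.4574 -0.0781  0.066 ] 0.0005
grip [ 0.5751 -0.0153  0.1364] 0.0004
tin [ 0.5395 -0.2786  0.0278] 0.002
tin [ 0.5022 -0.3297  0.0414] 0.1299
tin [ 0.506  -0.3324  0.0423] 0.1259
tin [ 0.4617 -0.3814  0.0279] 0.0017
zero [0.4441 0.0118 0.0685]
print [ 0.457  -0.0782  0.0685]
grip [ 0.5743 -0.0155  0.14  ]
tinA [ 0.5389 -0.2794  0.028 ]
tinB [ 0.4612 -0.3821  0.028 ]
scene tinA [ 0.5402 -0.2779  0.028 ]
scene tinB [ 0.4623 -0.3808  0.028 ]
scene zero [0.4473 0.0094 0.0685]
scene print [ 0.4594 -0.0796  0.0685]
scene grip [ 0.5743 -0.014   0.135 ]
tray [0.6319 0.4003 0.04  ]
tray [0.6316 0.2239 0.04  ]
tray [0.389  0.2196 0.04  ]
tray [0.3902 0.3955 0.04  ]
yaw 8.108847876338247 0.09093870104922339
hc [0.3871 0.066  0.06  ]
hc [ 0.4193 -0.1531  0.06  ]
wc [ 0.7709 -0.0995  0.122 ]
wc [0.7411 0.1155 0.122 ]
```

Run:
```python
from h import *
print(rel((.40,.24,.248),98.1,((.226,.501,.248),155.717)))
print(rel((.575,-.0155,.248),98.1,((.40,.24,.248),98.1)))
```

```text
(array([-265.9, -166.4,   -0. ]), np.float64(1.006))
(array([-277.6,  137.3,   -0. ]), np.float64(-0.0))
```

Emit:
{"name": "apply_moves", "arguments": {
  "motion": [
    {"jaw": -0.05,"xyz": [-53,-33,0],"twist": 0.18},
    {"jaw": -0.05,"xyz": [-106,-66,0],"twist": 0.36},
    {"jaw": -0.05,"xyz": [-160,-100,0],"twist": 0.54},
    {"jaw": -0.05,"xyz": [-213,-133,0],"twist": 0.72},
    {"jaw": -0.05,"xyz": [-266,-166,0],"twist": 0.9}
  ],
  "grip_force": 25
}}

```text
time: 0.72
ee_pos: [0.4004, 0.2398, 0.2481]
tcp_rot: [180.0, -0.0, 103.8]
wrist_force: [1.1, 0.8, -0.0]
opening: 0.0407
grasp_force: 0.0
```

Run:
```python
from h import *
o=sensors.get_obs();print(o["ee_pos"],o["tcp_rot"],o["opening"],bot.tcp_to_tips,o["time"])
print(rel((.575,-.0155,.248),98.1))
```

```text
[0.4003868  0.23979613 0.24811149] [ 1.79998243e+02 -1.75093979e-03  1.03827947e+02] 0.04067880224739616 0.017 0.725
(array([-2.896e+02,  1.085e+02,  1.000e-01]), np.float64(0.1))
```

Accurate. On to above the grip, then take a wrist look there.

Emit:
{"name": "apply_moves", "arguments": {
  "motion": [
    {"jaw": -0.05,"xyz": [-58,22,0],"twist": 0.1},
    {"jaw": -0.05,"xyz": [-116,44,0],"twist": 0.1},
    {"jaw": -0.05,"xyz": [-174,65,0],"twist": 0.1},
    {"jaw": -0.05,"xyz": [-232,87,0],"twist": 0.1},
    {"jaw": -0.05,"xyz": [-289.6,108.5,0],"twist": 0.1}
  ]
}}

```text
time: 1.35
ee_pos: [0.5766, -0.0147, 0.248]
tcp_rot: [-180.0, -0.0, 98.4]
wrist_force: [0.6, 0.7, 0.5]
opening: 0.0407
grasp_force: 0.0
```

Emit:
{"name": "apply_moves", "arguments": {
  "motion": [
    {"jaw": -0.05,"xyz": [0,0,0],"twist": 0}
  ]
}}

```text
time: 1.48
ee_pos: [0.577, -0.016, 0.2464]
tcp_rot: [-179.9, 0.0, 98.2]
wrist_force: [-0.3, 0.7, -0.3]
opening: 0.0401
grasp_force: 0.0
```

Run:
```python
from h import *
o=sensors.get_obs();print(o["ee_pos"],o["tcp_rot"][2])
c=camera_params("wrist");p,d=camera("wrist");cv2.imwrite("pics/w1.png",p[...,::-1]);np.savez("pics/w1.npz",p=p,d=d)
print(c)
for k,lo,hi in(("blue",(105,120,60),(125,255,255)),("orange",(5,180,120),(18,255,255)),("green",(50,150,60),(75,255,255))):
    for b in blobs(p,lo,hi,200):
        x,y=b[0]; D=d[int(y),int(x)];z=.147 if k=="blue" else .0685
        a,e=ray(c,b[0]);print(k,b,D,(a+e*D).round(4),plane(c,b[0],z).round(4))
```

```text
[ 0.57697725 -0.0160316   0.24642099] 98.16728165193706
{'mtx': array([[318.62376246,   0.        , 280.38255897],
       [  0.        , 318.62376246, 214.24435622],
       [  0.        ,   0.        ,   1.        ]]), 'rvec': array([-2.8639099 , -0.20518499, -0.0242764 ]), 'tvec': array([-0.56724599, -0.12795336,  0.35160997])}
blue (array([277.7, 214.3]), np.int32(1193), array([269, 181,  18,  68], dtype=int32)) 0.23434833 [ 0.573  -0.0106  0.1458] [ 0.5729 -0.0103  0.147 ]
orange (array([145.7, 148.9]), np.int32(860), array([131, 133,  30,  33], dtype=int32)) 0.29919112 [0.4436 0.0131 0.0672] [0.4441 0.0132 0.0685]
green (array([156.2, 238.7]), np.int32(688), array([143, 224,  27,  30], dtype=int32)) 0.32206336 [ 0.4572 -0.0749  0.0682] [ 0.4573 -0.0748  0.0685]
```

View pics/w1.png

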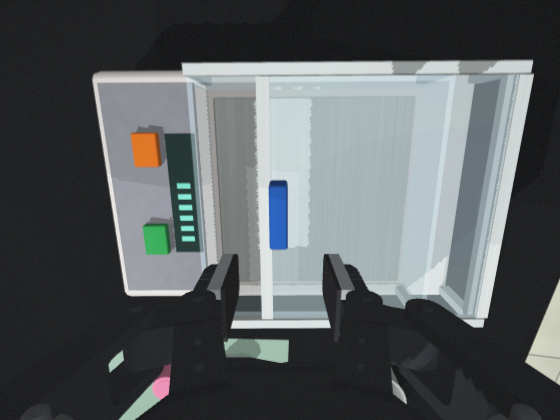

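The wrist view shows the grip at pixel (278,214), between and ahead of the fingers, with the orange key at (146,149) and the green key at (156,239). Positions agree with the outer cameras, so I'll descend and grip.

Emit:
{"name": "apply_moves", "arguments": {
  "motion": [
    {"jaw": -0.05,"xyz": [0,-3,50],"twist": 0},
    {"jaw": -0.05,"xyz": [0,-3,85],"twist": 0},
    {"jaw": -0.05,"xyz": [0,-3,104],"twist": 0},
    {"jaw": -0.05,"xyz": [0,-3,104],"twist": 0}
  ]
}}

```text
time: 2.02
ee_pos: [0.572, -0.0124, 0.1437]
tcp_rot: [-179.9, -0.0, 98.5]
wrist_force: [-0.2, 0.6, -0.2]
opening: 0.0404
grasp_force: 0.0
```

Emit:
{"name": "apply_moves", "arguments": {
  "motion": [
    {"jaw": -1,"xyz": [0,0,0],"twist": 0},
    {"jaw": -1,"xyz": [0,0,0],"twist": 0},
    {"jaw": -1,"xyz": [0,0,0],"twist": 0},
    {"jaw": -1,"xyz": [0,0,0],"twist": 0}
  ]
}}

```text
time: 2.52
ee_pos: [0.5736, -0.0129, 0.1462]
tcp_rot: [179.8, 0.0, 98.4]
wrist_force: [-0.2, 2.0, 6.1]
opening: 0.0131
grasp_force: 27.6
```

Emit:
{"name": "apply_moves", "arguments": {
  "motion": [
    {"jaw": -1,"xyz": [0,0,-2],"twist": 0},
    {"jaw": -1,"xyz": [0,-16,-2],"twist": 0},
    {"jaw": -1,"xyz": [0,-32,-2],"twist": 0},
    {"jaw": -1,"xyz": [0,-46,-2],"twist": 0},
    {"jaw": -1,"xyz": [0,-49,-2],"twist": 0}
  ]
}}

```text
time: 3.15
ee_pos: [0.5237, -0.0204, 0.1462]
tcp_rot: [-180.0, -0.0, 98.4]
wrist_force: [2.6, 1.5, -4.3]
opening: 0.0133
grasp_force: 26.1
```

Emit:
{"name": "apply_moves", "arguments": {
  "motion": [
    {"jaw": -1,"xyz": [0,-2,0],"twist": 0},
    {"jaw": -1,"xyz": [0,-3,0],"twist": 0},
    {"jaw": -1,"xyz": [0,-3,0],"twist": 0}
  ]
}}

```text
time: 3.52
ee_pos: [0.5224, -0.0206, 0.1462]
tcp_rot: [179.9, 0.0, 98.4]
wrist_force: [6.7, 1.1, -5.4]
opening: 0.0134
grasp_force: 26.0
```

Emit:
{"name": "apply_moves", "arguments": {
  "motion": [
    {"jaw": -1,"xyz": [0,-2,0],"twist": 0},
    {"jaw": -1,"xyz": [0,-3,0],"twist": 0},
    {"jaw": -1,"xyz": [0,-3,0],"twist": 0}
  ]
}}

```text
time: 3.9
ee_pos: [0.5222, -0.0206, 0.1463]
tcp_rot: [179.6, -0.0, 98.5]
wrist_force: [25.1, 3.9, -13.4]
opening: 0.0135
grasp_force: 25.2
```

Shut against the stop. Release, lift and go to the zero key with the fingers shut.

Emit:
{"name": "apply_moves", "arguments": {
  "motion": [
    {"jaw": -1,"xyz": [0,2,0],"twist": 0},
    {"jaw": -0.4,"xyz": [0,2,0],"twist": 0},
    {"jaw": -0.4,"xyz": [0,2,0],"twist": 0},
    {"jaw": -0.4,"xyz": [0,2,-15],"twist": 0},
    {"jaw": -0.4,"xyz": [0,2,-45],"twist": 0}
  ]
}}

```text
time: 4.53
ee_pos: [0.5197, -0.0209, 0.1919]
tcp_rot: [-179.9, -0.0, 98.4]
wrist_force: [0.4, 0.1, -0.6]
opening: 0.0257
grasp_force: 0.0
```

Run:
```python
from h import *
o=sensors.get_obs();print(o["ee_pos"],o["tcp_rot"][2])
print(rel((.4437,.013,.112)),rel((.4568,-.0755,.112)))
c=camera_params("wrist");p,d=camera("wrist");c2=c
for k,lo,hi in(("blue",(105,120,60),(125,255,255)),("orange",(5,180,120),(18,255,255)),("green",(50,150,60),(75,255,255))):
    for b in blobs(p,lo,hi,200):
        print(k,b,plane(c,b[0],.147 if k=="blue" else .0685).round(4))
```

```text
[ 0.51974857 -0.02091894  0.19191787] 98.41270860956388
(array([ 44.7, -70.3,  79.9]), 0) (array([-44.8, -70.3,  79.9]), 0)
blue (array([285.3, 246.3]), np.int32(2050), array([274, 203,  24,  89], dtype=int32)) [ 0.5211 -0.0182  0.147 ]
orange (array([190.3, 158.9]), np.int32(1244), array([174, 139,  33,  41], dtype=int32)) [0.4433 0.0123 0.0685]
green (array([198.5, 265.3]), np.int32(916), array([184, 249,  30,  34], dtype=int32)) [ 0.4566 -0.076   0.0685]
```

Emit:
{"name": "apply_moves", "arguments": {
  "motion": [
    {"jaw": -1,"xyz": [30,-47,0],"twist": 0},
    {"jaw": -1,"xyz": [44.7,-70,0],"twist": 0},
    {"jaw": -1,"xyz": [44.7,-70,50],"twist": 0},
    {"jaw": -1,"xyz": [44.7,-70,98],"twist": 0},
    {"jaw": -1,"xyz": [44.7,-70,98],"twist": 0}
  ]
}}

```text
time: 5.2
ee_pos: [0.4427, 0.013, 0.0916]
tcp_rot: [-179.7, -0.0, 98.4]
wrist_force: [0.5, -0.3, 0.7]
opening: -0.0001
grasp_force: 0.0
```

Emit:
{"name": "apply_moves", "arguments": {
  "motion": [
    {"jaw": -1,"xyz": [0,0,3],"twist": 0},
    {"jaw": -1,"xyz": [0,0,6],"twist": 0},
    {"jaw": -1,"xyz": [0,0,9],"twist": 0},
    {"jaw": -1,"xyz": [0,0,11],"twist": 0},
    {"jaw": -1,"xyz": [0,0,11],"twist": 0}
  ]
}}

```text
time: 5.82
ee_pos: [0.4452, 0.0131, 0.0829]
tcp_rot: [179.9, 0.0, 98.4]
wrist_force: [2.6, 0.4, 4.5]
opening: -0.0
grasp_force: 1.8
```

Emit:
{"name": "apply_moves", "arguments": {
  "motion": [
    {"jaw": -1,"xyz": [0,0,1],"twist": 0},
    {"jaw": -1,"xyz": [0,0,2],"twist": 0},
    {"jaw": -1,"xyz": [0,0,2.5],"twist": 0},
    {"jaw": -1,"xyz": [0,0,2.5],"twist": 0}
  ]
}}

```text
time: 6.32
ee_pos: [0.4453, 0.0131, 0.0814]
tcp_rot: [179.9, 0.0, 98.4]
wrist_force: [-0.2, 0.3, 14.9]
opening: 0.0003
grasp_force: 7.5
```

Emit:
{"name": "apply_moves", "arguments": {
  "motion": [
    {"jaw": -1,"xyz": [0,0,-10],"twist": 0},
    {"jaw": -0.3,"xyz": [0,0,-60],"twist": 0},
    {"jaw": -0.3,"xyz": [0,0,-118],"twist": 0},
    {"jaw": -0.3,"xyz": [-28,45,-118],"twist": 0},
    {"jaw": -0.3,"xyz": [-44.5,71.5,-118],"twist": 0}
  ]
}}

```text
time: 6.95
ee_pos: [0.5229, -0.021, 0.198]
tcp_rot: [180.0, -0.0, 98.4]
wrist_force: [-1.0, 0.2, -0.8]
opening: 0.0299
grasp_force: 0.0
```

Run:
```python
from h import *
o=sensors.get_obs();print(o["ee_pos"],o["tcp_rot"][2])
print(rel((.522,-.0205,.146)))
p,d=camera("wrist");cv2.imwrite("pics/w2.png",p[100:340,100:320,::-1])
```

```text
[ 0.52294557 -0.02103927  0.19802391] 98.4233611271503
(array([ 0.7, -0.9, 52. ]), 0)
```

View pics/w2.png

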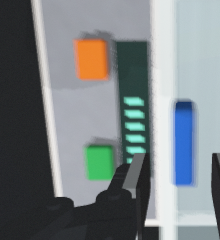

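The key is back up (orange at (92,60)). Now grip the shield again and open it.

Emit:
{"name": "apply_moves", "arguments": {
  "motion": [
    {"jaw": -0.3,"xyz": [0.7,-0.9,30],"twist": 0},
    {"jaw": -0.3,"xyz": [0.7,-0.9,52],"twist": 0},
    {"jaw": -0.3,"xyz": [0.7,-0.9,52],"twist": 0},
    {"jaw": -1,"xyz": [0.7,-0.9,52],"twist": 0},
    {"jaw": -1,"xyz": [0.7,-0.9,52],"twist": 0}
  ]
}}

```text
time: 7.62
ee_pos: [0.5222, -0.0196, 0.1465]
tcp_rot: [179.8, -0.0, 98.4]
wrist_force: [9.2, 1.6, -8.5]
opening: 0.0134
grasp_force: 31.4
```

Emit:
{"name": "apply_moves", "arguments": {
  "motion": [
    {"jaw": -1,"xyz": [0,0,0],"twist": 0},
    {"jaw": -1,"xyz": [0,20,0],"twist": 0},
    {"jaw": -1,"xyz": [0,45,0],"twist": 0},
    {"jaw": -1,"xyz": [0,70,0],"twist": 0},
    {"jaw": -1,"xyz": [0,90,0],"twist": 0}
  ]
}}

```text
time: 8.25
ee_pos: [0.6103, -0.0063, 0.1466]
tcp_rot: [-180.0, -0.0, 98.4]
wrist_force: [-3.1, 0.1, 1.5]
opening: 0.0132
grasp_force: 32.4
```

Emit:
{"name": "apply_moves", "arguments": {
  "motion": [
    {"jaw": -1,"xyz": [0,25,0],"twist": 0},
    {"jaw": -1,"xyz": [0,50,0],"twist": 0},
    {"jaw": -1,"xyz": [0,70,0],"twist": 0},
    {"jaw": -1,"xyz": [0,82,0],"twist": 0},
    {"jaw": -1,"xyz": [0,86,0],"twist": 0}
  ]
}}

```text
time: 8.88
ee_pos: [0.6953, 0.0065, 0.1466]
tcp_rot: [180.0, -0.0, 98.5]
wrist_force: [-3.4, 3.4, 2.3]
opening: 0.0131
grasp_force: 32.6
```

Emit:
{"name": "apply_moves", "arguments": {
  "motion": [
    {"jaw": -1,"xyz": [0,3,0],"twist": 0},
    {"jaw": -1,"xyz": [0,5,0],"twist": 0},
    {"jaw": -1,"xyz": [0,5,0],"twist": 0}
  ]
}}

```text
time: 9.25
ee_pos: [0.6999, 0.0071, 0.1466]
tcp_rot: [179.9, -0.0, 98.4]
wrist_force: [-1.4, 5.4, 3.1]
opening: 0.0131
grasp_force: 32.7
```

Emit:
{"name": "apply_moves", "arguments": {
  "motion": [
    {"jaw": -1,"xyz": [0,2,0],"twist": 0},
    {"jaw": -1,"xyz": [0,3,0],"twist": 0},
    {"jaw": -1,"xyz": [0,3,0],"twist": 0}
  ]
}}

```text
time: 9.62
ee_pos: [0.7005, 0.0072, 0.1466]
tcp_rot: [-179.8, -0.0, 98.4]
wrist_force: [-14.8, 3.8, 8.1]
opening: 0.0133
grasp_force: 33.4
```

Emit:
{"name": "apply_moves", "arguments": {
  "motion": [
    {"jaw": -1,"xyz": [0,-2,0],"twist": 0},
    {"jaw": -0.4,"xyz": [0,-2,0],"twist": 0},
    {"jaw": -0.4,"xyz": [0,-2,0],"twist": 0},
    {"jaw": -0.4,"xyz": [0,-2,-20],"twist": 0},
    {"jaw": -0.4,"xyz": [0,-2,-80],"twist": 0}
  ]
}}

```text
time: 10.25
ee_pos: [0.6996, 0.0064, 0.2226]
tcp_rot: [-179.6, -0.0, 98.4]
wrist_force: [1.1, 0.3, 0.5]
opening: 0.0253
grasp_force: 0.0
```

Run:
```python
from h import *
o=sensors.get_obs();print(o["ee_pos"],o["tcp_rot"][2])
c=camera_params("wrist");p,d=camera("wrist");R=cv2.Rodrigues(c["rvec"])[0];print("cam",-R.T@np.ravel(c["tvec"]),R.T[:,2])
for b in blobs(p,(105,120,60),(125,255,255),200): print(b,plane(c,b[0],.147).round(4))
print(rel((.50,-.36,.25),56))
```

```text
[0.69958189 0.00637385 0.2226247 ] 98.39949544186923
cam [0.68946941 0.07422078 0.34787835] [ 0.03240554 -0.26505999 -0.96368723]
(array([282.2, 231.3]), np.int32(1504), array([272, 195,  21,  75], dtype=int32)) [0.6991 0.0075 0.147 ]
(array([-333.1, -252.6,  -15.3]), np.float64(0.74))
```

Emit:
{"name": "apply_moves", "arguments": {
  "motion": [
    {"jaw": 0.2,"xyz": [-44,-35,-15],"twist": 0},
    {"jaw": 0.2,"xyz": [-88,-70,-15],"twist": 0},
    {"jaw": 0.2,"xyz": [-132,-105,-15],"twist": 0},
    {"jaw": 0.2,"xyz": [-176,-140,-15],"twist": 0},
    {"jaw": 0.2,"xyz": [-220,-175,-15],"twist": 0}
  ]
}}

```text
time: 10.92
ee_pos: [0.5589, -0.2383, 0.2409]
tcp_rot: [180.0, 0.1, 98.4]
wrist_force: [0.4, -0.0, -0.0]
opening: 0.0513
grasp_force: 0.0
```

Emit:
{"name": "apply_moves", "arguments": {
  "motion": [
    {"jaw": 0.2,"xyz": [-40,-32,0],"twist": 0.18},
    {"jaw": 0.2,"xyz": [-75,-60,0],"twist": 0.36},
    {"jaw": 0.2,"xyz": [-93,-75,0],"twist": 0.54},
    {"jaw": 0.2,"xyz": [-93,-75,0],"twist": 0.72},
    {"jaw": 0.2,"xyz": [-93,-75,0],"twist": 0.74}
  ]
}}

```text
time: 11.55
ee_pos: [0.4991, -0.34, 0.2408]
tcp_rot: [180.0, 0.0, 56.0]
wrist_force: [0.1, -0.8, -0.0]
opening: 0.0513
grasp_force: 0.0
```

```bash
cat >> h.py <<'E'
def tins(p,c,z=.028,nm=None):
    """lid centres: blue rim ring hulls (closed) -> min enclosing circle -> plane z"""
    m=cv2.inRange(cv2.cvtColor(p,cv2.COLOR_RGB2HSV),(105,110,40),(128,255,255))
    m=cv2.morphologyEx(m,cv2.MORPH_CLOSE,np.ones((5,5)))
    r=[]
    for k in cv2.findContours(m,cv2.RETR_EXTERNAL,cv2.CHAIN_APPROX_NONE)[0]:
        if cv2.contourArea(k)>100:
            (e,ax,_)=cv2.fitEllipse(cv2.convexHull(k));r.append((np.round(e,1),np.round(ax,1),plane(c,e,z).round(4)))
    return r
E
python3 - <<'E'
from h import *
o=sensors.get_obs();print(o["ee_pos"],o["tcp_rot"][2],o["opening"])
c=camera_params("wrist");p,d=camera("wrist");cv2.imwrite("pics/w3.png",p[...,::-1]);np.savez("pics/w3.npz",p=p,d=d)
for t in tins(p,c): print(t, "depth", (lambda a,e,D:(a+e*D).round(4))(*ray(c,t[0]),d[int(t[0][1]),int(t[0][0])]))
E
```

```text
[ 0.49914409 -0.34004778  0.24084189] 55.983048702515596 0.051271344340875
(array([541.6, 325.2]), array([ 9.9, 81.5]), array([ 0.6687, -0.6554,  0.028 ])) depth [ 0.6718 -0.6639  0.0202]
(array([274.2, 237.4]), array([34.1, 34.4]), array([ 0.4625, -0.3795,  0.028 ])) depth [ 0.4622 -0.3799  0.0265]
(array([280.2, 119. ]), array([38. , 39.8]), array([ 0.5394, -0.2776,  0.028 ])) depth [ 0.5394 -0.2776  0.0293]
```

View pics/w3.png

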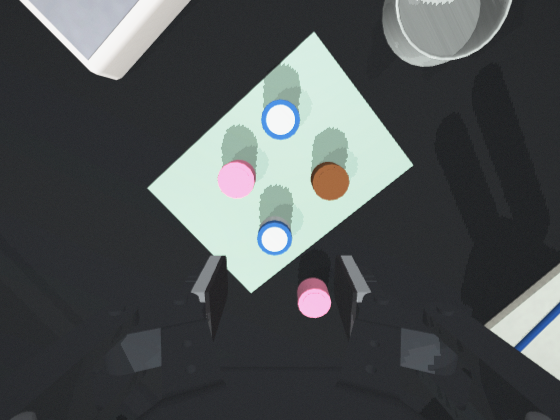

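The wrist view shows the lids at (274,237) and (280,119), with the line the fingers close along (horizontal in the picture) clear of the decoys. I'll pick the far tin first.

Emit:
{"name": "apply_moves", "arguments": {
  "motion": [
    {"jaw": 0.4,"xyz": [50,-1,20],"twist": 0},
    {"jaw": 0.4,"xyz": [74.3,-1.5,60],"twist": 0},
    {"jaw": 0.4,"xyz": [74.3,-1.5,115],"twist": 0},
    {"jaw": 0.4,"xyz": [74.3,-1.5,165],"twist": 0},
    {"jaw": 0.4,"xyz": [74.3,-1.5,195],"twist": 0}
  ]
}}

```text
time: 12.22
ee_pos: [0.5389, -0.2759, 0.0429]
tcp_rot: [-179.8, 0.0, 56.3]
wrist_force: [-0.7, 0.3, 0.1]
opening: 0.0598
grasp_force: 0.0
```

Emit:
{"name": "apply_moves", "arguments": {
  "motion": [
    {"jaw": 0.4,"xyz": [0,0,15],"twist": 0},
    {"jaw": 0.4,"xyz": [0,0,25],"twist": 0},
    {"jaw": 0.4,"xyz": [0,0,25],"twist": 0},
    {"jaw": -1,"xyz": [0,0,25],"twist": 0},
    {"jaw": -1,"xyz": [0,0,25],"twist": 0}
  ]
}}

```text
time: 12.85
ee_pos: [0.5404, -0.2774, 0.0222]
tcp_rot: [179.9, -0.0, 56.0]
wrist_force: [-0.9, 1.4, 5.2]
opening: 0.0395
grasp_force: 25.3
```

Emit:
{"name": "apply_moves", "arguments": {
  "motion": [
    {"jaw": -1,"xyz": [0,0,0],"twist": 0},
    {"jaw": -1,"xyz": [0,0,0],"twist": 0}
  ]
}}

```text
time: 13.1
ee_pos: [0.5404, -0.2774, 0.0222]
tcp_rot: [179.9, -0.0, 56.0]
wrist_force: [-0.8, -0.5, 6.1]
opening: 0.0392
grasp_force: 25.4
```

Emit:
{"name": "apply_moves", "arguments": {
  "motion": [
    {"jaw": -1,"xyz": [0,0,-15],"twist": 0},
    {"jaw": -1,"xyz": [0,0,-50],"twist": 0},
    {"jaw": -1,"xyz": [0,0,-100],"twist": 0},
    {"jaw": -1,"xyz": [0,0,-150],"twist": 0},
    {"jaw": -1,"xyz": [25,-12,-178],"twist": 0}
  ]
}}

```text
time: 13.72
ee_pos: [0.5439, -0.2506, 0.2026]
tcp_rot: [179.8, -0.0, 55.9]
wrist_force: [0.3, -0.6, -0.7]
opening: 0.0391
grasp_force: 25.6
```

Emit:
{"name": "apply_moves", "arguments": {
  "motion": [
    {"jaw": -1,"xyz": [50,-25,0],"twist": 0},
    {"jaw": -1,"xyz": [105,-52,0],"twist": 0},
    {"jaw": -1,"xyz": [160,-79,0],"twist": 0},
    {"jaw": -1,"xyz": [210,-104,0],"twist": 0},
    {"jaw": -1,"xyz": [247.4,-122.3,0],"twist": 0}
  ]
}}

```text
time: 14.35
ee_pos: [0.5804, 0.0262, 0.1998]
tcp_rot: [180.0, -0.0, 56.1]
wrist_force: [0.3, -0.5, -1.2]
opening: 0.0393
grasp_force: 25.6
```

Run:
```python
from h import *
o=sensors.get_obs();print(o["ee_pos"],o["tcp_rot"],o["opening"],o["grasp_force"],o["wrist_force"])
print(rel((.5814,.0235,.0932)))
c=camera_params("wrist");p,d=camera("wrist");cv2.imwrite("pics/w4.png",p[...,::-1])
# pan height by depth
c2=camera_params("top")
```

```text
[0.58038359 0.02624936 0.19983549] [ 1.79968086e+02 -3.28988121e-02  5.60953949e+01] 0.03930564963532859 25.601896941661835 [ 0.25280553 -0.48106634 -1.18215836]
(array([ -1.7,   2.4, 106.6]), 0)
```

View pics/w4.png

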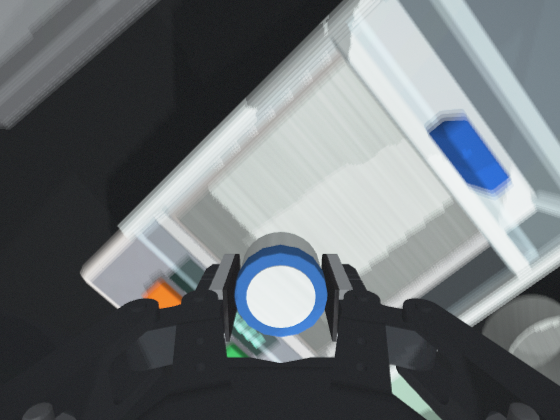

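The tin is held upright at (281,292) over the front-left of the open pan. Descending.

Emit:
{"name": "apply_moves", "arguments": {
  "motion": [
    {"jaw": -1,"xyz": [-1,2,40],"twist": 0},
    {"jaw": -1,"xyz": [-1,2,80],"twist": 0},
    {"jaw": -1,"xyz": [-1,2,98],"twist": 0},
    {"jaw": -1,"xyz": [-1,2,104],"twist": 0},
    {"jaw": -1,"xyz": [-1,2,104],"twist": 0}
  ]
}}

```text
time: 15.02
ee_pos: [0.5821, 0.0219, 0.0959]
tcp_rot: [179.9, -0.0, 56.0]
wrist_force: [-0.2, 0.2, -0.6]
opening: 0.0391
grasp_force: 25.6
```

Emit:
{"name": "apply_moves", "arguments": {
  "motion": [
    {"jaw": -1,"xyz": [0,0,1],"twist": 0},
    {"jaw": -1,"xyz": [0,0,2],"twist": 0},
    {"jaw": -1,"xyz": [0,0,3],"twist": 0},
    {"jaw": -1,"xyz": [0,0,3],"twist": 0}
  ]
}}

```text
time: 15.52
ee_pos: [0.5818, 0.022, 0.092]
tcp_rot: [180.0, -0.0, 56.0]
wrist_force: [0.8, -0.0, 0.0]
opening: 0.0389
grasp_force: 25.7
```

Emit:
{"name": "apply_moves", "arguments": {
  "motion": [
    {"jaw": -1,"xyz": [0,0,0.7],"twist": 0},
    {"jaw": -1,"xyz": [0,0,0.7],"twist": 0}
  ]
}}

```text
time: 15.78
ee_pos: [0.5818, 0.022, 0.0913]
tcp_rot: [180.0, -0.0, 56.0]
wrist_force: [-0.2, -0.8, 1.5]
opening: 0.0394
grasp_force: 25.8
```

Emit:
{"name": "apply_moves", "arguments": {
  "motion": [
    {"jaw": 0.2,"xyz": [0,0,0],"twist": 0},
    {"jaw": 0.3,"xyz": [0,0,0],"twist": 0},
    {"jaw": 0.3,"xyz": [0,0,0],"twist": 0},
    {"jaw": 0.3,"xyz": [0,0,-30],"twist": 0},
    {"jaw": 0.3,"xyz": [0,0,-85],"twist": 0}
  ]
}}

```text
time: 16.4
ee_pos: [0.5805, 0.0219, 0.1749]
tcp_rot: [-179.8, 0.1, 56.0]
wrist_force: [0.9, -0.5, 0.0]
opening: 0.0555
grasp_force: 0.0
```

Run:
```python
from h import *
o=sensors.get_obs();print(o["ee_pos"],o["tcp_rot"],o["opening"])
c=camera_params("wrist");p,d=camera("wrist");print(tins(p,c,.098))
c=camera_params("top");p,d=camera("top")
for b in blobs(p,(105,120,60),(125,255,255),12): print(b)
print(rel((.4625,-.3795,.2)))
```

```text
[0.58047427 0.02193393 0.17487674] [-1.79797295e+02  1.49121101e-01  5.60247481e+01] 0.0554675907480894
[(array([282.4, 230.9]), array([56. , 58.5]), array([0.5802, 0.022 , 0.098 ])), (array([501. , 156.2]), array([ 55. , 117.1]), array([ 0.7209, -0.0132,  0.098 ]))]
(array([ 53.8, 165.5]), np.int32(131), array([ 45, 158,  17,  14], dtype=int32))
(array([473.9, 177.8]), np.int32(57), array([464, 159,  20,  38], dtype=int32))
(array([389.6, 248.2]), np.int32(26), array([387, 242,   9,  12], dtype=int32))
(array([-400.6,  124. ,  -17.7]), 0)
```

Emit:
{"name": "apply_moves", "arguments": {
  "motion": [
    {"jaw": 0.4,"xyz": [-55,17,-18],"twist": 0},
    {"jaw": 0.4,"xyz": [-112,35,-18],"twist": 0},
    {"jaw": 0.4,"xyz": [-170,53,-18],"twist": 0},
    {"jaw": 0.4,"xyz": [-228,71,-18],"twist": 0},
    {"jaw": 0.4,"xyz": [-285,88,-18],"twist": 0}
  ]
}}

```text
time: 17.12
ee_pos: [0.4945, -0.2654, 0.194]
tcp_rot: [180.0, -0.0, 56.0]
wrist_force: [1.4, 0.2, 0.8]
opening: 0.06
grasp_force: 0.0
```

Emit:
{"name": "apply_moves", "arguments": {
  "motion": [
    {"jaw": 0.4,"xyz": [-55,17,0],"twist": 0},
    {"jaw": 0.4,"xyz": [-100,31,0],"twist": 0},
    {"jaw": 0.4,"xyz": [-116,36,40],"twist": 0},
    {"jaw": 0.4,"xyz": [-116,36,80],"twist": 0},
    {"jaw": 0.4,"xyz": [-116,36,80],"twist": 0}
  ]
}}

```text
time: 17.75
ee_pos: [0.4587, -0.3789, 0.1108]
tcp_rot: [-179.7, -0.0, 56.0]
wrist_force: [-0.6, 0.6, 0.2]
opening: 0.0596
grasp_force: 0.0
```

Run:
```python
from h import *
o=sensors.get_obs();print(o["ee_pos"],o["tcp_rot"],o["opening"])
c=camera_params("wrist");p,d=camera("wrist");t=tins(p,c);print(t)
for x in t: print(rel((*x[2][:2],.022)))
```

```text
[ 0.45874116 -0.37887892  0.11075906] [-1.79659659e+02 -3.65066189e-02  5.59917170e+01] 0.05960758479949635
[(array([288.4, 227. ]), array([56.3, 56.8]), array([ 0.4623, -0.3801,  0.028 ]))]
(array([ 0.8,  2.5, 91.4]), 0)
```

Emit:
{"name": "apply_moves", "arguments": {
  "motion": [
    {"jaw": 0.4,"xyz": [1,2.5,40],"twist": 0},
    {"jaw": 0.4,"xyz": [1,2.5,70],"twist": 0},
    {"jaw": 0.4,"xyz": [1,2.5,90],"twist": 0},
    {"jaw": 0.4,"xyz": [1,2.5,90],"twist": 0},
    {"jaw": 0.4,"xyz": [1,2.5,90],"twist": 0}
  ]
}}

```text
time: 18.42
ee_pos: [0.4638, -0.3809, 0.0259]
tcp_rot: [179.9, 0.0, 56.0]
wrist_force: [0.7, -0.3, 0.2]
opening: 0.0602
grasp_force: 0.0
```

Emit:
{"name": "apply_moves", "arguments": {
  "motion": [
    {"jaw": -1,"xyz": [0,0,0],"twist": 0},
    {"jaw": -1,"xyz": [0,0,0],"twist": 0},
    {"jaw": -1,"xyz": [0,0,0],"twist": 0},
    {"jaw": -1,"xyz": [0,0,0],"twist": 0}
  ]
}}

```text
time: 18.92
ee_pos: [0.4636, -0.3809, 0.0257]
tcp_rot: [179.9, 0.0, 56.0]
wrist_force: [-0.1, 1.7, 6.8]
opening: 0.0394
grasp_force: 24.8
```

Emit:
{"name": "apply_moves", "arguments": {
  "motion": [
    {"jaw": -1,"xyz": [0,0,-15],"twist": 0},
    {"jaw": -1,"xyz": [0,0,-50],"twist": 0},
    {"jaw": -1,"xyz": [0,0,-100],"twist": 0},
    {"jaw": -1,"xyz": [15,-4,-150],"twist": 0},
    {"jaw": -1,"xyz": [69.5,-16,-174],"twist": 0}
  ]
}}

```text
time: 19.55
ee_pos: [0.4887, -0.3151, 0.2022]
tcp_rot: [179.7, 0.0, 55.8]
wrist_force: [1.3, 0.5, -2.4]
opening: 0.0391
grasp_force: 25.5
```

Emit:
{"name": "apply_moves", "arguments": {
  "motion": [
    {"jaw": -1,"xyz": [60,-14,0],"twist": 0},
    {"jaw": -1,"xyz": [120,-28,0],"twist": 0},
    {"jaw": -1,"xyz": [180,-42,0],"twist": 0},
    {"jaw": -1,"xyz": [235,-55,0],"twist": 0},
    {"jaw": -1,"xyz": [280,-65.3,0],"twist": 0}
  ]
}}

```text
time: 20.18
ee_pos: [0.5913, -0.0429, 0.1992]
tcp_rot: [180.0, -0.0, 56.1]
wrist_force: [1.2, -0.4, -1.4]
opening: 0.0392
grasp_force: 25.5
```

Emit:
{"name": "apply_moves", "arguments": {
  "motion": [
    {"jaw": -1,"xyz": [0,0,0],"twist": 0}
  ]
}}

```text
time: 20.3
ee_pos: [0.5915, -0.0423, 0.1987]
tcp_rot: [180.0, -0.0, 56.2]
wrist_force: [-0.7, -0.0, -1.4]
opening: 0.0388
grasp_force: 25.5
```

Run:
```python
from h import *
o=sensors.get_obs();print(o["ee_pos"],o["tcp_rot"],o["opening"],o["grasp_force"],o["wrist_force"])
print(rel((.5916,-.0457,.0953)))
c=camera_params("wrist");p,d=camera("wrist");print(tins(p,c,.098))
```

```text
[ 0.59149312 -0.04225708  0.19874155] [ 1.79991532e+02 -2.73953269e-02  5.62482529e+01] 0.03879322973374177 25.54539442062378 [-0.72410645 -0.04376866 -1.42989694]
(array([ -2.8,   2. , 103.4]), 0)
[(array([280.5, 287.6]), array([89.2, 91.2]), array([ 0.5601, -0.0871,  0.098 ])), (array([218.9, 156.6]), array([55.1, 56.9]), array([0.5807, 0.0216, 0.098 ])), (array([400. ,  64.8]), array([ 56.9, 109. ]), array([0.7141, 0.0035, 0.098 ]))]
```

Emit:
{"name": "apply_moves", "arguments": {
  "motion": [
    {"jaw": -1,"xyz": [-2.5,2,40],"twist": 0},
    {"jaw": -1,"xyz": [-2.5,2,80],"twist": 0},
    {"jaw": -1,"xyz": [-2.5,2,94],"twist": 0},
    {"jaw": -1,"xyz": [-2.5,2,100],"twist": 0},
    {"jaw": -1,"xyz": [-2.5,2,100],"twist": 0}
  ]
}}

```text
time: 20.98
ee_pos: [0.5916, -0.0487, 0.0993]
tcp_rot: [179.9, -0.0, 56.0]
wrist_force: [0.6, -0.6, -0.6]
opening: 0.0388
grasp_force: 25.6
```

Emit:
{"name": "apply_moves", "arguments": {
  "motion": [
    {"jaw": -1,"xyz": [0,0,1],"twist": 0},
    {"jaw": -1,"xyz": [0,0,2],"twist": 0},
    {"jaw": -1,"xyz": [0,0,2.5],"twist": 0},
    {"jaw": -1,"xyz": [0,0,2.5],"twist": 0}
  ]
}}

```text
time: 21.48
ee_pos: [0.5912, -0.0483, 0.0957]
tcp_rot: [180.0, -0.0, 56.0]
wrist_force: [-0.5, -0.4, -0.8]
opening: 0.0393
grasp_force: 25.6
```

Emit:
{"name": "apply_moves", "arguments": {
  "motion": [
    {"jaw": -1,"xyz": [0,0,0.7],"twist": 0},
    {"jaw": -1,"xyz": [0,0,1],"twist": 0},
    {"jaw": -1,"xyz": [0,0,1],"twist": 0}
  ]
}}

```text
time: 21.85
ee_pos: [0.5912, -0.0483, 0.0948]
tcp_rot: [180.0, -0.0, 56.0]
wrist_force: [-0.9, 0.6, 0.4]
opening: 0.0391
grasp_force: 25.7
```

Contact. Release, lift and check.

Emit:
{"name": "apply_moves", "arguments": {
  "motion": [
    {"jaw": 0.2,"xyz": [0,0,0],"twist": 0},
    {"jaw": 0.3,"xyz": [0,0,0],"twist": 0},
    {"jaw": 0.3,"xyz": [0,0,0],"twist": 0},
    {"jaw": 0.3,"xyz": [0,0,-30],"twist": 0},
    {"jaw": 0.3,"xyz": [0,0,-85],"twist": 0}
  ]
}}

```text
time: 22.48
ee_pos: [0.59, -0.0483, 0.1784]
tcp_rot: [-179.8, 0.1, 56.0]
wrist_force: [1.7, -0.1, 0.5]
opening: 0.0554
grasp_force: 0.0
```

Run:
```python
from h import *
o=sensors.get_obs();print(o["ee_pos"],o["tcp_rot"],o["opening"])
c=camera_params("wrist");p,d=camera("wrist");cv2.imwrite("pics/w5.png",p[...,::-1]);print(tins(p,c,.098))
print(rel((.7002,.0068,.205),98.4))
```

```text
[ 0.59004357 -0.04826669  0.17840668] [-1.79786532e+02  1.19696852e-01  5.60218992e+01] 0.05537931923041372
[(array([282.3, 230.3]), array([56.7, 57.6]), array([ 0.5893, -0.0487,  0.098 ])), (array([208.4, 149.9]), array([60.3, 64.3]), array([0.5804, 0.022 , 0.098 ])), (array([415.9,  42.5]), array([ 62.9, 121.7]), array([0.7178, 0.0034, 0.098 ]))]
(array([106.1,  58.6, -17. ]), np.float64(-0.74))
```

View pics/w5.png

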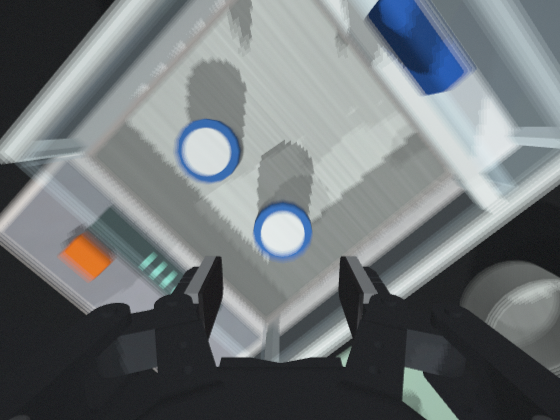

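Both tins stand upright on the pan, at (282,230) and (208,150). Now the shield.

Emit:
{"name": "apply_moves", "arguments": {
  "motion": [
    {"jaw": -0.3,"xyz": [25,14,-20],"twist": -0.18},
    {"jaw": -0.3,"xyz": [60,33,-27],"twist": -0.36},
    {"jaw": -0.3,"xyz": [95,52,-27],"twist": -0.54},
    {"jaw": -0.3,"xyz": [106,58.6,-27],"twist": -0.72},
    {"jaw": -0.3,"xyz": [106,58.6,-27],"twist": -0.74}
  ]
}}

```text
time: 23.15
ee_pos: [0.6994, 0.0073, 0.2055]
tcp_rot: [-179.9, -0.0, 98.5]
wrist_force: [-0.2, 0.0, -0.8]
opening: 0.03
grasp_force: 0.0
```

Run:
```python
from h import *
o=sensors.get_obs();print(o["ee_pos"],o["tcp_rot"],o["opening"])
print(rel((.7003,.0068,.146),98.4))
```

```text
[0.69944614 0.00726115 0.20551467] [-1.79941686e+02 -5.51709071e-03  9.84534746e+01] 0.029994488659006596
(array([-0.6,  0.8, 59.5]), np.float64(0.001))
```

Emit:
{"name": "apply_moves", "arguments": {
  "motion": [
    {"jaw": -0.3,"xyz": [0,0.8,35],"twist": 0},
    {"jaw": -0.3,"xyz": [0,0.8,59],"twist": 0},
    {"jaw": -0.3,"xyz": [0,0.8,59],"twist": 0},
    {"jaw": -1,"xyz": [0,0.8,59],"twist": 0},
    {"jaw": -1,"xyz": [0,0.8,59],"twist": 0}
  ]
}}

```text
time: 23.78
ee_pos: [0.6999, 0.0066, 0.1492]
tcp_rot: [179.9, 0.0, 98.4]
wrist_force: [-2.6, -0.7, 1.9]
opening: 0.0133
grasp_force: 28.8
```

Emit:
{"name": "apply_moves", "arguments": {
  "motion": [
    {"jaw": -1,"xyz": [0,0,0],"twist": 0},
    {"jaw": -1,"xyz": [0,-20,0],"twist": 0},
    {"jaw": -1,"xyz": [0,-45,0],"twist": 0},
    {"jaw": -1,"xyz": [0,-70,0],"twist": 0},
    {"jaw": -1,"xyz": [0,-90,0],"twist": 0}
  ]
}}

```text
time: 24.4
ee_pos: [0.6112, -0.0067, 0.1492]
tcp_rot: [179.8, 0.1, 98.4]
wrist_force: [3.6, -2.1, 5.2]
opening: 0.0131
grasp_force: 29.2
```

Emit:
{"name": "apply_moves", "arguments": {
  "motion": [
    {"jaw": -1,"xyz": [0,-25,0],"twist": 0},
    {"jaw": -1,"xyz": [0,-50,0],"twist": 0},
    {"jaw": -1,"xyz": [0,-70,0],"twist": 0},
    {"jaw": -1,"xyz": [0,-82,0],"twist": 0},
    {"jaw": -1,"xyz": [0,-87,0],"twist": 0}
  ]
}}

```text
time: 25.02
ee_pos: [0.5253, -0.0195, 0.1491]
tcp_rot: [179.8, 0.1, 98.4]
wrist_force: [3.1, -4.8, 7.4]
opening: 0.0128
grasp_force: 29.5
```

Emit:
{"name": "apply_moves", "arguments": {
  "motion": [
    {"jaw": -1,"xyz": [0,-3,0],"twist": 0},
    {"jaw": -1,"xyz": [0,-5,0],"twist": 0},
    {"jaw": -1,"xyz": [0,-6,0],"twist": 0},
    {"jaw": -1,"xyz": [0,-6,0],"twist": 0}
  ]
}}

```text
time: 25.52
ee_pos: [0.5222, -0.0201, 0.1492]
tcp_rot: [179.6, 0.1, 98.4]
wrist_force: [15.4, -2.8, 2.3]
opening: 0.0132
grasp_force: 28.7
```

Emit:
{"name": "apply_moves", "arguments": {
  "motion": [
    {"jaw": -1,"xyz": [0,2,0],"twist": 0},
    {"jaw": -0.4,"xyz": [0,2,0],"twist": 0},
    {"jaw": -0.4,"xyz": [0,2,0],"twist": 0},
    {"jaw": -0.4,"xyz": [0,2,-15],"twist": 0},
    {"jaw": -0.4,"xyz": [0,2,-45],"twist": 0}
  ]
}}

```text
time: 26.15
ee_pos: [0.5201, -0.0194, 0.1928]
tcp_rot: [-179.9, -0.0, 98.4]
wrist_force: [-0.1, 0.4, 0.1]
opening: 0.0253
grasp_force: 0.0
```

Emit:
{"name": "apply_moves", "arguments": {
  "motion": [
    {"jaw": -1,"xyz": [-30,-47,0],"twist": 0},
    {"jaw": -1,"xyz": [-45,-70.5,0],"twist": 0},
    {"jaw": -1,"xyz": [-45,-70.5,50],"twist": 0},
    {"jaw": -1,"xyz": [-45,-70.5,99],"twist": 0},
    {"jaw": -1,"xyz": [-45,-70.5,99],"twist": 0}
  ]
}}

```text
time: 26.78
ee_pos: [0.4556, -0.0741, 0.0915]
tcp_rot: [-179.7, -0.1, 98.4]
wrist_force: [-1.1, 1.1, -0.0]
opening: 0.0001
grasp_force: 0.0
```

Run:
```python
from h import *
o=sensors.get_obs();print(o["ee_pos"],o["tcp_rot"],o["opening"])
c=camera_params("wrist");p,d=camera("wrist")
for b in blobs(p,(105,120,60),(125,255,255),200): print(b,plane(c,b[0],.147).round(4))
print(rel((.4567,-.0757,.08),98.4))
```

```text
[ 0.45556955 -0.07408767  0.09152934] [-1.79706435e+02 -1.02809252e-01  9.84165788e+01] 0.00010584159078876756
(array([531.3, 233.6]), np.int32(10678), array([489, 134,  71, 199], dtype=int32)) [ 0.5055 -0.0216  0.147 ]
(array([-1.4, -0.5, 14.1]), np.float64(0.0))
```

Emit:
{"name": "apply_moves", "arguments": {
  "motion": [
    {"jaw": -1,"xyz": [-1,0,4],"twist": 0},
    {"jaw": -1,"xyz": [-1,0,8],"twist": 0},
    {"jaw": -1,"xyz": [-1,0,11],"twist": 0},
    {"jaw": -1,"xyz": [-1,0,13],"twist": 0},
    {"jaw": -1,"xyz": [-1,0,13.5],"twist": 0}
  ]
}}

```text
time: 27.45
ee_pos: [0.4585, -0.0755, 0.0814]
tcp_rot: [179.9, 0.0, 98.4]
wrist_force: [-1.4, -0.2, 12.1]
opening: 0.0
grasp_force: 6.1
```

Emit:
{"name": "apply_moves", "arguments": {
  "motion": [
    {"jaw": -1,"xyz": [0,0,0.3],"twist": 0},
    {"jaw": -1,"xyz": [0,0,0.3],"twist": 0}
  ]
}}

```text
time: 27.7
ee_pos: [0.4585, -0.0755, 0.0814]
tcp_rot: [179.9, 0.0, 98.4]
wrist_force: [-0.4, -0.2, 12.3]
opening: -0.0002
grasp_force: 6.0
```

Fully down (12 N). Rise, return above the grip and check the display and shield.

Emit:
{"name": "apply_moves", "arguments": {
  "motion": [
    {"jaw": -1,"xyz": [0,0,-10],"twist": 0},
    {"jaw": -0.3,"xyz": [0,0,-60],"twist": 0},
    {"jaw": -0.3,"xyz": [0,0,-118],"twist": 0},
    {"jaw": -0.3,"xyz": [28,45,-118],"twist": 0},
    {"jaw": -0.3,"xyz": [45,71,-118],"twist": 0}
  ]
}}

```text
time: 28.32
ee_pos: [0.5226, -0.0195, 0.1985]
tcp_rot: [179.9, 0.0, 98.4]
wrist_force: [0.5, -0.5, -0.3]
opening: 0.0301
grasp_force: 0.0
```

Run:
```python
from h import *
o=sensors.get_obs();print(o["ee_pos"],o["tcp_rot"][2])
print(rel((.522,-.0205,.146)))
c=camera_params("wrist");p,d=camera("wrist");cv2.imwrite("pics/w6.png",p[...,::-1])
for b in blobs(p,(105,120,60),(125,255,255),200): print(b,plane(c,b[0],.147).round(4))
```

```text
[ 0.52260052 -0.01950444  0.19854606] 98.42197806089347
(array([-0.9, -0.7, 52.5]), 0)
(array([283.1, 240.6]), np.int32(1409), array([275, 200,  18,  83], dtype=int32)) [ 0.5228 -0.016   0.147 ]
```

View pics/w6.png

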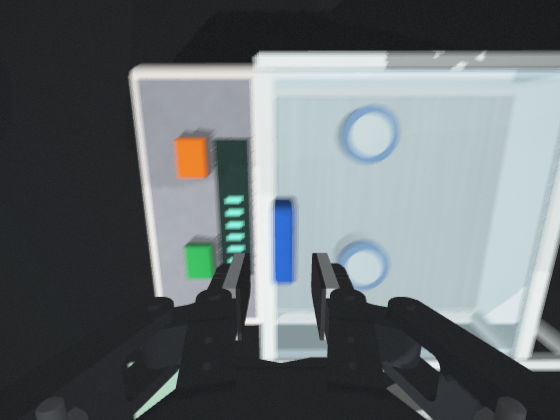

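The shield is shut (grip at (283,241)), both tins are inside and both keys are up. Opening again.

Emit:
{"name": "apply_moves", "arguments": {
  "motion": [
    {"jaw": -0.3,"xyz": [0,-0.7,30],"twist": 0},
    {"jaw": -0.3,"xyz": [0,-0.7,52],"twist": 0},
    {"jaw": -0.3,"xyz": [0,-0.7,52],"twist": 0},
    {"jaw": -1,"xyz": [0,-0.7,52],"twist": 0},
    {"jaw": -1,"xyz": [0,-0.7,52],"twist": 0}
  ]
}}

```text
time: 29.0
ee_pos: [0.5223, -0.0204, 0.1468]
tcp_rot: [179.8, -0.0, 98.4]
wrist_force: [9.4, 2.3, -7.3]
opening: 0.0135
grasp_force: 31.5
```

Emit:
{"name": "apply_moves", "arguments": {
  "motion": [
    {"jaw": -1,"xyz": [0,0,0],"twist": 0},
    {"jaw": -1,"xyz": [0,20,0],"twist": 0},
    {"jaw": -1,"xyz": [0,45,0],"twist": 0},
    {"jaw": -1,"xyz": [0,70,0],"twist": 0},
    {"jaw": -1,"xyz": [0,90,0],"twist": 0}
  ]
}}

```text
time: 29.62
ee_pos: [0.6103, -0.0072, 0.1468]
tcp_rot: [180.0, -0.0, 98.4]
wrist_force: [-3.4, 0.8, 2.0]
opening: 0.0133
grasp_force: 32.6
```

Emit:
{"name": "apply_moves", "arguments": {
  "motion": [
    {"jaw": -1,"xyz": [0,25,0],"twist": 0},
    {"jaw": -1,"xyz": [0,50,0],"twist": 0},
    {"jaw": -1,"xyz": [0,70,0],"twist": 0},
    {"jaw": -1,"xyz": [0,82,0],"twist": 0},
    {"jaw": -1,"xyz": [0,86,0],"twist": 0}
  ]
}}

```text
time: 30.25
ee_pos: [0.6953, 0.0055, 0.1469]
tcp_rot: [179.9, -0.0, 98.4]
wrist_force: [-3.4, 2.9, 2.3]
opening: 0.013
grasp_force: 32.8
```

Emit:
{"name": "apply_moves", "arguments": {
  "motion": [
    {"jaw": -1,"xyz": [0,3,0],"twist": 0},
    {"jaw": -1,"xyz": [0,6,0],"twist": 0},
    {"jaw": -1,"xyz": [0,7,0],"twist": 0},
    {"jaw": -1,"xyz": [0,7,0],"twist": 0}
  ]
}}

```text
time: 30.75
ee_pos: [0.7006, 0.0063, 0.1469]
tcp_rot: [-179.9, -0.0, 98.4]
wrist_force: [-8.8, 3.4, 8.2]
opening: 0.0134
grasp_force: 33.4
```

Emit:
{"name": "apply_moves", "arguments": {
  "motion": [
    {"jaw": -1,"xyz": [0,-1,0],"twist": 0},
    {"jaw": -0.4,"xyz": [0,-1,0],"twist": 0},
    {"jaw": -0.4,"xyz": [0,-1,0],"twist": 0},
    {"jaw": -0.4,"xyz": [0,-1,-20],"twist": 0},
    {"jaw": 0.2,"xyz": [0,-1,-55],"twist": 0}
  ]
}}

```text
time: 31.38
ee_pos: [0.7001, 0.0057, 0.1996]
tcp_rot: [-179.8, -0.0, 98.4]
wrist_force: [-0.5, 0.6, 0.3]
opening: 0.0424
grasp_force: 0.0
```

Emit:
{"name": "apply_moves", "arguments": {
  "motion": [
    {"jaw": 0.2,"xyz": [8,-35,0],"twist": 0.18},
    {"jaw": 0.3,"xyz": [16,-75,0],"twist": 0.36},
    {"jaw": 0.3,"xyz": [33,-115,0],"twist": 0.54},
    {"jaw": 0.3,"xyz": [33,-116,0],"twist": 0.72},
    {"jaw": 0.3,"xyz": [33,-116,0],"twist": 0.74}
  ]
}}

```text
time: 32.0
ee_pos: [0.581, 0.0215, 0.2011]
tcp_rot: [180.0, -0.0, 56.0]
wrist_force: [1.0, -0.8, 0.1]
opening: 0.0552
grasp_force: 0.0
```

Emit:
{"name": "apply_moves", "arguments": {
  "motion": [
    {"jaw": 0.3,"xyz": [0,0,0],"twist": 0}
  ]
}}

```text
time: 32.12
ee_pos: [0.5815, 0.0215, 0.2006]
tcp_rot: [180.0, 0.0, 56.2]
wrist_force: [1.6, 1.0, -1.5]
opening: 0.0554
grasp_force: 0.0
```

Run:
```python
from h import *
o=sensors.get_obs();print(o["ee_pos"],o["tcp_rot"],o["opening"])
c=camera_params("wrist");p,d=camera("wrist");t=tins(p,c,.098);print(t)
for x in t: print(rel((*x[2][:2],.0925)))
for b in blobs(p,(105,120,60),(125,255,255),200): print(b,plane(c,b[0],.147).round(4))
```

```text
[0.58151686 0.02149683 0.20063672] [1.79993109e+02 7.90510635e-03 5.61980647e+01] 0.05542265793684011
[(array([334.9, 281.9]), array([42.3, 47.8]), array([ 0.5879, -0.044 ,  0.098 ])), (array([251. , 194.1]), array([52.9, 53.2]), array([0.5736, 0.0506, 0.098 ])), (array([464.7, 152.8]), array([ 49.5, 101.3]), array([ 0.7158, -0.0089,  0.098 ]))]
(array([-50.9,  41.7, 108. ]), 0)
(array([ 19.8, -22.8, 108. ]), 0)
(array([ 49.5, 128.5, 108. ]), 0)
(array([464.5, 153.2]), np.int32(3382), array([423, 115,  84,  79], dtype=int32)) [0.6946 0.0098 0.147 ]
(array([251.5, 192.5]), np.int32(953), array([225, 168,  53,  53], dtype=int32)) [0.584  0.0572 0.147 ]
(array([325.7, 279.3]), np.int32(511), array([314, 258,  28,  49], dtype=int32)) [ 0.5906 -0.0129  0.147 ]
```

Tin A was knocked about 29 mm towards the left wall, to (0.5736, 0.0506). I'll turn the gripper along the balance's x so that the fingers clear the wall.

Emit:
{"name": "apply_moves", "arguments": {
  "motion": [
    {"jaw": 0.3,"xyz": [10,-11,0],"twist": -0.18},
    {"jaw": 0.3,"xyz": [20,-23,0],"twist": -0.36},
    {"jaw": 0.3,"xyz": [20,-23,0],"twist": -0.54},
    {"jaw": 0.3,"xyz": [20,-23,0],"twist": -0.72},
    {"jaw": 0.3,"xyz": [20,-23,0],"twist": -0.74}
  ]
}}

```text
time: 32.8
ee_pos: [0.5736, 0.0511, 0.2005]
tcp_rot: [-180.0, 0.0, 98.5]
wrist_force: [-0.2, 0.2, 0.1]
opening: 0.0555
grasp_force: 0.0
```

Emit:
{"name": "apply_moves", "arguments": {
  "motion": [
    {"jaw": 0.3,"xyz": [0,0,25],"twist": 0},
    {"jaw": 0.3,"xyz": [0,0,25],"twist": 0},
    {"jaw": 0.3,"xyz": [0,0,25],"twist": 0}
  ]
}}

```text
time: 33.17
ee_pos: [0.5734, 0.0511, 0.1764]
tcp_rot: [180.0, 0.0, 98.4]
wrist_force: [-0.2, -1.1, -0.0]
opening: 0.0553
grasp_force: 0.0
```

Run:
```python
from h import *
o=sensors.get_obs();print(o["ee_pos"],o["tcp_rot"],o["opening"])
c=camera_params("wrist");p,d=camera("wrist");cv2.imwrite("pics/w7.png",p[...,::-1]);t=tins(p,c,.098)
for x in t: print(x,rel((*x[2][:2],.093)))
```

```text
[0.57340317 0.05109144 0.17638846] [1.79987841e+02 1.95447719e-03 9.83556763e+01] 0.05525758320014474
(array([471.1, 370.4]), array([ 8.8, 24.2]), array([ 0.7336, -0.0389,  0.098 ])) (array([-112.4,  145.2,   83.7]), 0)
(array([283. , 350.1]), array([44.6, 51. ]), array([ 0.5881, -0.0417,  0.098 ])) (array([-93.9,   0.9,  83.7]), 0)
(array([479.9, 317. ]), array([18.9, 54.3]), array([0.7258, 0.0072, 0.098 ])) (array([-65.6, 144.2,  83.7]), 0)
(array([280.2, 230.5]), array([57.2, 57.5]), array([0.5722, 0.0517, 0.098 ])) (array([ 0.8, -1.3, 83.7]), 0)
```

View pics/w7.png

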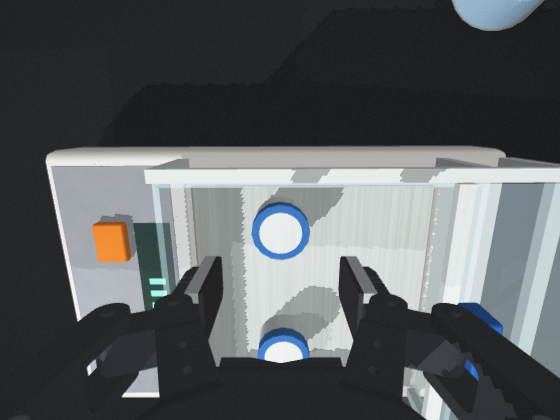

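Tin A is upright at (280,230), with clearance to the wall and to the other tin. Descend and grip.

Emit:
{"name": "apply_moves", "arguments": {
  "motion": [
    {"jaw": 0.3,"xyz": [0.8,-1,40],"twist": 0},
    {"jaw": 0.3,"xyz": [0.8,-1,72],"twist": 0},
    {"jaw": 0.3,"xyz": [0.8,-1,82],"twist": 0},
    {"jaw": 0.3,"xyz": [0.8,-1,82],"twist": 0},
    {"jaw": -1,"xyz": [0.8,-1,82],"twist": 0}
  ]
}}

```text
time: 33.85
ee_pos: [0.573, 0.0519, 0.0956]
tcp_rot: [179.9, 0.0, 98.4]
wrist_force: [-1.3, 0.8, -1.1]
opening: 0.039
grasp_force: 29.3
```

Emit:
{"name": "apply_moves", "arguments": {
  "motion": [
    {"jaw": -1,"xyz": [0,0,0],"twist": 0},
    {"jaw": -1,"xyz": [0,0,0],"twist": 0},
    {"jaw": -1,"xyz": [0,0,0],"twist": 0}
  ]
}}

```text
time: 34.22
ee_pos: [0.5727, 0.0519, 0.0945]
tcp_rot: [179.9, 0.0, 98.4]
wrist_force: [1.8, -0.3, 3.1]
opening: 0.039
grasp_force: 27.9
```

Emit:
{"name": "apply_moves", "arguments": {
  "motion": [
    {"jaw": -1,"xyz": [0,0,-15],"twist": 0},
    {"jaw": -1,"xyz": [0,0,-55],"twist": 0},
    {"jaw": -1,"xyz": [0,0,-105],"twist": 0},
    {"jaw": -1,"xyz": [35,1,-105],"twist": 0},
    {"jaw": -1,"xyz": [90,4,-105],"twist": 0}
  ]
}}

```text
time: 34.85
ee_pos: [0.5629, 0.1413, 0.2002]
tcp_rot: [179.9, 0.0, 98.3]
wrist_force: [0.4, 1.2, -1.0]
opening: 0.0386
grasp_force: 27.6
```

Emit:
{"name": "apply_moves", "arguments": {
  "motion": [
    {"jaw": -1,"xyz": [55,2,0],"twist": 0},
    {"jaw": -1,"xyz": [110,4,0],"twist": 0},
    {"jaw": -1,"xyz": [150,6,0],"twist": 0},
    {"jaw": -1,"xyz": [169,6.3,0],"twist": 0},
    {"jaw": -1,"xyz": [169,6.3,0],"twist": 0}
  ]
}}

```text
time: 35.48
ee_pos: [0.544, 0.3101, 0.1988]
tcp_rot: [-180.0, 0.0, 98.5]
wrist_force: [0.2, -0.2, -0.2]
opening: 0.0389
grasp_force: 27.6
```

Run:
```python
from h import *
o=sensors.get_obs();print(o["ee_pos"],o["tcp_rot"],o["opening"],o["wrist_force"])
print(rel((.545,.31,.0295)))
c=camera_params("wrist");p,d=camera("wrist");cv2.imwrite("pics/w8.png",p[...,::-1])
for uv in((200,150),(350,150),(280,120)):
    a,e=ray(c,uv);print((a+e*d[uv[1],uv[0]]).round(4))
```

```text
[0.54395266 0.3101208  0.19877342] [-1.79957077e+02  2.30248595e-02  9.85092587e+01] 0.038942005843805264 [ 0.22644955 -0.22374325 -0.19567187]
(array([ -0.3,   1. , 169.3]), 0)
[0.4578 0.3434 0.0048]
[0.6044 0.3652 0.0026]
[0.5315 0.3831 0.0022]
```

View pics/w8.png

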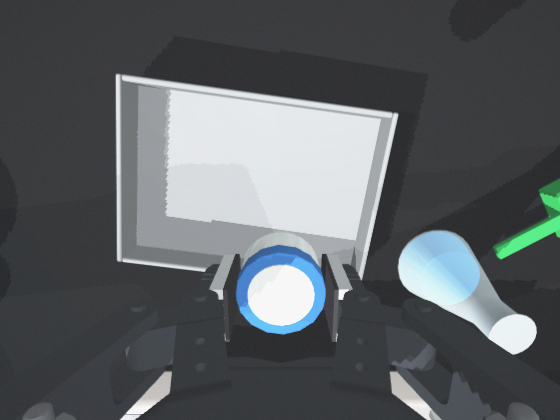

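The tray is in view ((118,75) to (397,115)) and the tin hangs upright. The flask, at (440,267), is clear to the right. Descending into the tray.

Emit:
{"name": "apply_moves", "arguments": {
  "motion": [
    {"jaw": -1,"xyz": [0,-8,45],"twist": 0},
    {"jaw": -1,"xyz": [0,-8,95],"twist": 0},
    {"jaw": -1,"xyz": [0,-8,140],"twist": 0},
    {"jaw": -1,"xyz": [0,-8,160],"twist": 0},
    {"jaw": -1,"xyz": [0,-8,164],"twist": 0}
  ]
}}

```text
time: 36.15
ee_pos: [0.5365, 0.3073, 0.0345]
tcp_rot: [-179.9, 0.0, 98.4]
wrist_force: [-0.8, -0.3, 0.1]
opening: 0.039
grasp_force: 27.6
```

Emit:
{"name": "apply_moves", "arguments": {
  "motion": [
    {"jaw": -1,"xyz": [0,0,1.5],"twist": 0},
    {"jaw": -1,"xyz": [0,0,3],"twist": 0},
    {"jaw": -1,"xyz": [0,0,4],"twist": 0},
    {"jaw": -1,"xyz": [0,0,4],"twist": 0}
  ]
}}

```text
time: 36.65
ee_pos: [0.5368, 0.3086, 0.0314]
tcp_rot: [179.9, -0.0, 98.4]
wrist_force: [0.0, 0.0, 1.6]
opening: 0.0388
grasp_force: 27.8
```

Emit:
{"name": "apply_moves", "arguments": {
  "motion": [
    {"jaw": -1,"xyz": [0,0,0.7],"twist": 0},
    {"jaw": -1,"xyz": [0,0,0.7],"twist": 0}
  ]
}}

```text
time: 36.9
ee_pos: [0.5368, 0.3086, 0.0314]
tcp_rot: [179.9, -0.0, 98.4]
wrist_force: [-1.7, 0.0, 6.4]
opening: 0.0387
grasp_force: 28.3
```

Emit:
{"name": "apply_moves", "arguments": {
  "motion": [
    {"jaw": 0.2,"xyz": [0,0,0],"twist": 0},
    {"jaw": 0.3,"xyz": [0,0,0],"twist": 0},
    {"jaw": 0.3,"xyz": [0,0,0],"twist": 0},
    {"jaw": 0.3,"xyz": [0,0,-40],"twist": 0},
    {"jaw": 0.3,"xyz": [0,0,-100],"twist": 0}
  ]
}}

```text
time: 37.52
ee_pos: [0.5354, 0.3077, 0.1291]
tcp_rot: [-179.8, 0.1, 98.4]
wrist_force: [1.2, 1.2, 0.2]
opening: 0.0555
grasp_force: 0.0
```

Emit:
{"name": "apply_moves", "arguments": {
  "motion": [
    {"jaw": 0.3,"xyz": [0,0,-60],"twist": 0},
    {"jaw": 0.3,"xyz": [-50,0,-60],"twist": 0},
    {"jaw": 0.3,"xyz": [-110,0,-60],"twist": 0},
    {"jaw": 0.3,"xyz": [-170,0,-60],"twist": 0},
    {"jaw": 0.3,"xyz": [-230,0,-60],"twist": 0}
  ]
}}

```text
time: 38.15
ee_pos: [0.5702, 0.079, 0.1901]
tcp_rot: [180.0, -0.0, 98.4]
wrist_force: [1.0, 0.0, -0.6]
opening: 0.0557
grasp_force: 0.0
```

Emit:
{"name": "apply_moves", "arguments": {
  "motion": [
    {"jaw": 0.3,"xyz": [-60,0,0],"twist": 0},
    {"jaw": 0.3,"xyz": [-110,0,0],"twist": 0},
    {"jaw": 0.3,"xyz": [-131,0,10],"twist": 0},
    {"jaw": 0.3,"xyz": [-131,0,10],"twist": 0}
  ]
}}

```text
time: 38.65
ee_pos: [0.5889, -0.0496, 0.1787]
tcp_rot: [-179.9, -0.0, 98.3]
wrist_force: [0.4, 0.5, -0.9]
opening: 0.0557
grasp_force: 0.0
```

Run:
```python
from h import *
o=sensors.get_obs();print(o["ee_pos"],o["tcp_rot"],o["opening"])
c=camera_params("wrist");p,d=camera("wrist");cv2.imwrite("pics/w9.png",p[...,::-1])
for x in tins(p,c,.098): print(x,rel((*x[2][:2],.0945)))
T=camera_params("top");p,d=camera("top")
for x in blobs(p,(105,110,50),(128,255,255),8): print(x[0],x[1],plane(T,x[0],.033).round(3))
```

```text
[ 0.5889318  -0.04960283  0.17868626] [-1.79888365e+02 -3.57699307e-02  9.83113780e+01] 0.05570766378763421
(array([282.5, 227. ]), array([56.9, 57.3]), array([ 0.5889, -0.047 ,  0.098 ])) (array([ 1.5,  0.1, 84.8]), 0)
(array([502.6, 181.7]), array([ 73.3, 117.5]), array([0.7261, 0.0045, 0.098 ])) (array([ 32.5, 143.3,  84.8]), 0)
[ 53.8 165.4] 133 [0.757 0.723 0.033]
[473.8 177.8] 74 [ 0.684 -0.657  0.033]
[178.6 228.5] 41 [0.537 0.303 0.033]
```

Emit:
{"name": "apply_moves", "arguments": {
  "motion": [
    {"jaw": 0.3,"xyz": [1.5,0,40],"twist": 0},
    {"jaw": 0.3,"xyz": [1.5,0,72],"twist": 0},
    {"jaw": 0.3,"xyz": [1.5,0,84],"twist": 0},
    {"jaw": 0.3,"xyz": [1.5,0,84],"twist": 0},
    {"jaw": -1,"xyz": [1.5,0,84],"twist": 0}
  ]
}}

```text
time: 39.38
ee_pos: [0.5899, -0.0469, 0.0978]
tcp_rot: [179.9, 0.0, 98.5]
wrist_force: [1.1, -0.1, -1.1]
opening: 0.039
grasp_force: 28.6
```

Emit:
{"name": "apply_moves", "arguments": {
  "motion": [
    {"jaw": -1,"xyz": [0,0,0],"twist": 0},
    {"jaw": -1,"xyz": [0,0,0],"twist": 0},
    {"jaw": -1,"xyz": [0,0,0],"twist": 0}
  ]
}}

```text
time: 39.75
ee_pos: [0.5897, -0.0473, 0.0968]
tcp_rot: [179.9, 0.0, 98.4]
wrist_force: [1.6, 1.0, 1.9]
opening: 0.0388
grasp_force: 27.5
```

Emit:
{"name": "apply_moves", "arguments": {
  "motion": [
    {"jaw": -1,"xyz": [0,0,-15],"twist": 0},
    {"jaw": -1,"xyz": [0,0,-55],"twist": 0},
    {"jaw": -1,"xyz": [0,0,-103],"twist": 0},
    {"jaw": -1,"xyz": [45,-9,-103],"twist": 0},
    {"jaw": -1,"xyz": [100,-20,-103],"twist": 0}
  ]
}}

```text
time: 40.38
ee_pos: [0.5545, 0.0489, 0.2003]
tcp_rot: [179.9, 0.0, 98.3]
wrist_force: [0.1, -0.2, -1.1]
opening: 0.0389
grasp_force: 27.2
```

Emit:
{"name": "apply_moves", "arguments": {
  "motion": [
    {"jaw": -1,"xyz": [58,-12,0],"twist": 0},
    {"jaw": -1,"xyz": [116,-24,0],"twist": 0},
    {"jaw": -1,"xyz": [174,-36,0],"twist": 0},
    {"jaw": -1,"xyz": [230,-48,0],"twist": 0},
    {"jaw": -1,"xyz": [272,-56,0],"twist": 0}
  ]
}}

```text
time: 41.0
ee_pos: [0.4582, 0.3113, 0.1999]
tcp_rot: [180.0, 0.0, 98.5]
wrist_force: [0.8, -0.2, -1.2]
opening: 0.0387
grasp_force: 27.2
```

Emit:
{"name": "apply_moves", "arguments": {
  "motion": [
    {"jaw": -1,"xyz": [0,0,0],"twist": 0},
    {"jaw": -1,"xyz": [0,0,0],"twist": 0}
  ]
}}

```text
time: 41.25
ee_pos: [0.4594, 0.3092, 0.1995]
tcp_rot: [-180.0, 0.0, 98.4]
wrist_force: [-0.3, -1.0, -1.3]
opening: 0.0388
grasp_force: 27.2
```

Run:
```python
from h import *
o=sensors.get_obs();print(o["ee_pos"],o["tcp_rot"],o["opening"],o["wrist_force"])
c=camera_params("wrist");p,d=camera("wrist");cv2.imwrite("pics/w10.png",p[...,::-1])
for x in tins(p,c,.033): print(x)
print(rel((.46,.31,.034)))
```

```text
[0.45943539 0.30922349 0.19947649] [-1.79998698e+02  2.57876229e-02  9.84429936e+01] 0.03878473873150766 [-0.28508834 -0.98419869 -1.30686699]
(array([280.3, 287.9]), array([88.7, 89.4]), array([0.4716, 0.2201, 0.033 ]))
(array([  1.1,   0.5, 165.4]), 0)
```

Emit:
{"name": "apply_moves", "arguments": {
  "motion": [
    {"jaw": -1,"xyz": [0,0,45],"twist": 0},
    {"jaw": -1,"xyz": [0,0,95],"twist": 0},
    {"jaw": -1,"xyz": [0,0,140],"twist": 0},
    {"jaw": -1,"xyz": [0,0,158],"twist": 0},
    {"jaw": -1,"xyz": [0,0,162],"twist": 0}
  ]
}}

```text
time: 41.92
ee_pos: [0.4597, 0.3088, 0.037]
tcp_rot: [-180.0, 0.0, 98.4]
wrist_force: [0.8, 0.1, -1.0]
opening: 0.0391
grasp_force: 27.2
```

Emit:
{"name": "apply_moves", "arguments": {
  "motion": [
    {"jaw": -1,"xyz": [0,0,1.5],"twist": 0},
    {"jaw": -1,"xyz": [0,0,3],"twist": 0},
    {"jaw": -1,"xyz": [0,0,3.5],"twist": 0},
    {"jaw": -1,"xyz": [0,0,3.5],"twist": 0}
  ]
}}

```text
time: 42.42
ee_pos: [0.4596, 0.3097, 0.034]
tcp_rot: [180.0, -0.0, 98.4]
wrist_force: [-0.3, 0.1, -0.3]
opening: 0.039
grasp_force: 27.2
```

Emit:
{"name": "apply_moves", "arguments": {
  "motion": [
    {"jaw": -1,"xyz": [0,0,0.8],"twist": 0},
    {"jaw": -1,"xyz": [0,0,1.2],"twist": 0},
    {"jaw": -1,"xyz": [0,0,1.2],"twist": 0}
  ]
}}

```text
time: 42.8
ee_pos: [0.4595, 0.3097, 0.033]
tcp_rot: [180.0, -0.0, 98.4]
wrist_force: [-2.1, -1.3, 4.3]
opening: 0.039
grasp_force: 27.8
```

Emit:
{"name": "apply_moves", "arguments": {
  "motion": [
    {"jaw": 0.2,"xyz": [0,0,0],"twist": 0},
    {"jaw": 0.3,"xyz": [0,0,0],"twist": 0},
    {"jaw": 0.3,"xyz": [0,0,0],"twist": 0},
    {"jaw": 0.3,"xyz": [0,0,-40],"twist": 0},
    {"jaw": 0.3,"xyz": [0,0,-100],"twist": 0}
  ]
}}

```text
time: 43.42
ee_pos: [0.4585, 0.3089, 0.1317]
tcp_rot: [-179.8, 0.1, 98.4]
wrist_force: [1.5, 0.6, -0.8]
opening: 0.0555
grasp_force: 0.0
```

Emit:
{"name": "apply_moves", "arguments": {
  "motion": [
    {"jaw": -0.3,"xyz": [0,0,-60],"twist": 0},
    {"jaw": -0.3,"xyz": [-45,26,-70],"twist": 0},
    {"jaw": -0.3,"xyz": [-95,55,-70],"twist": 0},
    {"jaw": -0.3,"xyz": [-145,84,-70],"twist": 0},
    {"jaw": -0.3,"xyz": [-195,113,-70],"twist": 0}
  ]
}}

```text
time: 44.05
ee_pos: [0.6008, 0.1317, 0.2024]
tcp_rot: [180.0, -0.0, 98.4]
wrist_force: [0.9, 1.1, 0.3]
opening: 0.0301
grasp_force: 0.0
```

Emit:
{"name": "apply_moves", "arguments": {
  "motion": [
    {"jaw": -0.3,"xyz": [-50,29,0],"twist": 0},
    {"jaw": -0.3,"xyz": [-100,58,0],"twist": 0},
    {"jaw": -0.3,"xyz": [-140,81,0],"twist": 0},
    {"jaw": -0.3,"xyz": [-140,81,0],"twist": 0}
  ]
}}

```text
time: 44.55
ee_pos: [0.7016, 0.0036, 0.2005]
tcp_rot: [-179.9, 0.0, 98.2]
wrist_force: [-0.8, 0.3, 0.3]
opening: 0.0297
grasp_force: 0.0
```

Run:
```python
from h import *
o=sensors.get_obs();print(o["ee_pos"],o["tcp_rot"],o["opening"])
print(rel((.7003,.0064,.147),98.4))
T=camera_params("top");p,d=camera("top")
for x in tins(p,T,.033): print(x)
for x in blobs(p,(105,110,50),(128,255,255),8): print(x[0],x[1],plane(T,x[0],.033).round(3))
```

```text
[0.70161836 0.00360012 0.2004924 ] [-1.79895432e+02  5.70681156e-03  9.82201151e+01] 0.029652282466660237
(array([ 3. , -0.9, 53.5]), np.float64(-0.003))
(array([177.1, 252.3]), array([12. , 12.5]), array([0.4607, 0.3064, 0.033 ]))
(array([178. , 228.5]), array([11.6, 12.4]), array([0.5375, 0.3052, 0.033 ]))
(array([ 52.2, 164.8]), array([12.2, 18.1]), array([0.7596, 0.7281, 0.033 ]))
[ 53.8 165.4] 133 [0.757 0.723 0.033]
[473.8 177.8] 74 [ 0.684 -0.657  0.033]
[178.7 228.4] 42 [0.538 0.303 0.033]
[177.9 252.1] 43 [0.461 0.304 0.033]
```

Both tins are in the tray. Final shut.

Emit:
{"name": "apply_moves", "arguments": {
  "motion": [
    {"jaw": -0.3,"xyz": [3,-1,35],"twist": 0},
    {"jaw": -0.3,"xyz": [3,-1,53.5],"twist": 0},
    {"jaw": -0.3,"xyz": [3,-1,53.5],"twist": 0},
    {"jaw": -1,"xyz": [3,-1,53.5],"twist": 0},
    {"jaw": -1,"xyz": [3,-1,53.5],"twist": 0}
  ]
}}

```text
time: 45.22
ee_pos: [0.6991, 0.0101, 0.1504]
tcp_rot: [179.9, -0.0, 98.5]
wrist_force: [-2.5, 3.0, 1.9]
opening: 0.0132
grasp_force: 28.4
```

Emit:
{"name": "apply_moves", "arguments": {
  "motion": [
    {"jaw": -1,"xyz": [0,0,0],"twist": 0},
    {"jaw": -1,"xyz": [0,-20,0],"twist": 0},
    {"jaw": -1,"xyz": [0,-45,0],"twist": 0},
    {"jaw": -1,"xyz": [0,-70,0],"twist": 0},
    {"jaw": -1,"xyz": [0,-90,0],"twist": 0}
  ]
}}

```text
time: 45.85
ee_pos: [0.6102, -0.0033, 0.1503]
tcp_rot: [179.8, -0.0, 98.5]
wrist_force: [2.8, 4.3, 6.3]
opening: 0.013
grasp_force: 28.9
```

Emit:
{"name": "apply_moves", "arguments": {
  "motion": [
    {"jaw": -1,"xyz": [0,-25,0],"twist": 0},
    {"jaw": -1,"xyz": [0,-50,0],"twist": 0},
    {"jaw": -1,"xyz": [0,-70,0],"twist": 0},
    {"jaw": -1,"xyz": [0,-82,0],"twist": 0},
    {"jaw": -1,"xyz": [0,-87,0],"twist": 0}
  ]
}}

```text
time: 46.48
ee_pos: [0.5244, -0.0162, 0.1503]
tcp_rot: [179.8, -0.0, 98.4]
wrist_force: [0.8, 5.9, 6.4]
opening: 0.0134
grasp_force: 29.0
```

Emit:
{"name": "apply_moves", "arguments": {
  "motion": [
    {"jaw": -1,"xyz": [0,-3,0],"twist": 0},
    {"jaw": -1,"xyz": [0,-5,0],"twist": 0},
    {"jaw": -1,"xyz": [0,-6,0],"twist": 0},
    {"jaw": -1,"xyz": [0,-6,0],"twist": 0}
  ]
}}

```text
time: 46.98
ee_pos: [0.5216, -0.0166, 0.1503]
tcp_rot: [179.5, -0.0, 98.5]
wrist_force: [15.8, 7.5, 0.3]
opening: 0.0132
grasp_force: 28.1
```

Stop reached. Release, lift clear and verify.

Emit:
{"name": "apply_moves", "arguments": {
  "motion": [
    {"jaw": -1,"xyz": [0,1.5,0],"twist": 0},
    {"jaw": -0.4,"xyz": [0,1.5,0],"twist": 0},
    {"jaw": -0.4,"xyz": [0,1.5,0],"twist": 0},
    {"jaw": -0.4,"xyz": [0,1.5,-15],"twist": 0},
    {"jaw": -0.4,"xyz": [0,1.5,-70],"twist": 0}
  ]
}}

```text
time: 47.6
ee_pos: [0.518, -0.0173, 0.2177]
tcp_rot: [-179.7, -0.0, 98.4]
wrist_force: [1.0, -0.0, 0.9]
opening: 0.0258
grasp_force: 0.0
```

Emit:
{"name": "apply_moves", "arguments": {
  "motion": [
    {"jaw": -0.4,"xyz": [0,-50,-20],"twist": 0},
    {"jaw": -0.4,"xyz": [0,-100,-20],"twist": 0},
    {"jaw": -0.4,"xyz": [0,-120,-20],"twist": 0},
    {"jaw": -0.4,"xyz": [0,-120,-20],"twist": 0}
  ]
}}

```text
time: 48.1
ee_pos: [0.4001, -0.035, 0.2404]
tcp_rot: [179.9, 0.0, 98.4]
wrist_force: [1.2, 0.3, 0.5]
opening: 0.0256
grasp_force: 0.0
```

Run:
```python
from h import *
p,d=camera("scene");cv2.imwrite("pics/s9.png",cv2.resize(p[110:360,90:430],None,fx=2.3,fy=2.3)[...,::-1])
S=camera_params("scene")
for x in blobs(p,(105,120,60),(125,255,255),12): print(x[0],x[1],plane(S,x[0],.135).round(4))
```

```text
[453.1  96.3] 133 [0.7064 0.6984 0.135 ]
[318.3 153.4] 23 [0.5419 0.1879 0.135 ]
[338.6 163.4] 24 [0.6127 0.1876 0.135 ]
[264.5 189.7] 124 [ 0.5226 -0.0234  0.135 ]
```

View pics/s9.png

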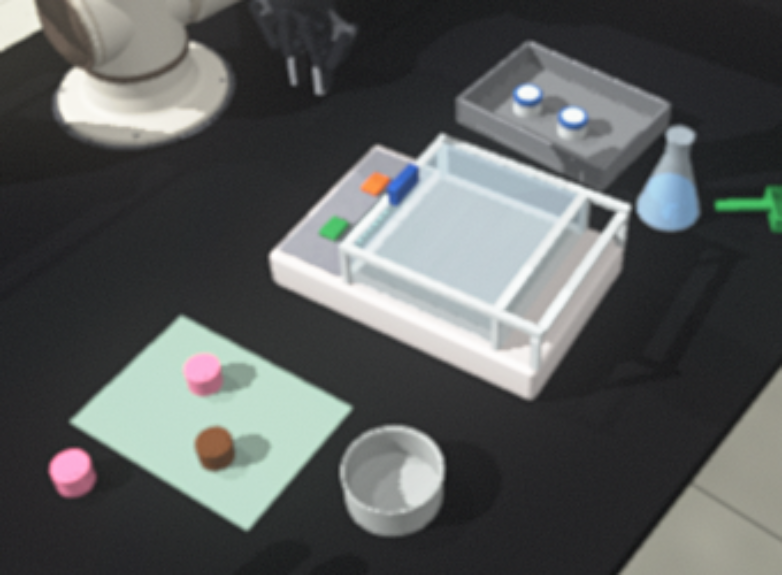

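The picture shows both tins upright in the tray ((528,98), (573,120)), the shield shut (grip at (403,185)) and the balance empty. The decoys, flask and sieve are untouched.

```bash
python3 -c "
from workcell import bot
print(bot.job_done())"
```

```text
the job is handed in; nothing more can be done
None
```

The job is handed in: both tins were weighed together and now stand upright in the grey tray, and the balance is empty with its shield fully shut.

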